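# Hang the drying basket and load the frame bracket

## Robot

A 6-joint arm with a two-finger parallel gripper is mounted at the origin on the work surface. World frame = base frame: x ahead of the robot, y to its left, z up, the work surface at z = 0. Lengths are in m, angles in degrees, forces in N, time in s.
With the tool pointing down it reaches from about 0.3 to 0.75 m from the base axis. Payload 8.5 kg.
Tool frame: the origin (TCP) lies midway between the tips of the shut fingers; the grasp point (between the pads) lies 19 mm behind it; y points along the fingers, x is the direction in which the jaws open and shut, and the axes are right-handed (so a half turn about y gives the same grasp; the last joint's range is limited). The gripper opens to 85 mm and grips with 20 to 120 N. Pads are 22 mm wide; open, the fingers measure 114 mm over their backs; the gripper's body (76 mm by 85 mm) begins 54 mm behind the grasp point. The pads swing forward as they close: fully open they stand 13 mm farther back than shut.
Start: joints at [-86.763, 21.807, 74.336, -0, 83.858, -12.336], TCP at [0.148, -0.53, 0.231] pointing down, gripper open.
Joint ranges: [-178.18, 178.18], [-50.72, 133.34], [12.68, 142.11], [-81.47, 261.47], [9.98, 163.14], [-165.26, 165.26]. Speed limits (degrees/s): [136.94, 136.94, 180, 180, 180, 180].

## Interface

Orientations are given as a 3x3 rotation matrix whose columns are the frame's x, y, z axes.
In Python, from rig import env gives the robot as it stands.
- The arm moves only by the tool carry_out, never from a script. Its argument "plan" is a list of rows, each a list of 3 entries, a list of its own where there are three numbers: the shift along the tool's x, y, z in m, then the turn, a rotation vector about the tool's x, y, z in degrees, then the finger opening in m, from 0 to 0.0854. In form: [[[dx, dy, dz], [ax, ay, az], jaw], ...]. A call has 1 to 8 rows; each row shifts and turns the commanded pose from where the row before left it, along the tool's axes as they then stand; what a row does not reach is not made up. A row lasts 1/8 s, in which the tool goes at most 62.5 mm and 10.7 degrees, less where a joint would pass 70% of its speed; a pose out of reach is approached as far as the arm can. A call is refused whole if a number of a shift passes 0.0625 or a number of a turn 10.7, either way. A call with a gripper value outside its range is refused whole. The fingers move at their own pace and stop on an object; "force" is the grip in N (left out, the last holds). Time passes only in rows, so rows that do not move let the fingers close. It gives the time, the measured TCP pose, the force and the opening at its end, in the units of the state.
- env.observe(): the state, without advancing time (a new reading comes with each control period).
- env.get_image(name): name is "scene" or "side" or "wrist"; returns a dict with "image" (400x640x3 uint8, red, green, blue), "vfov" (degrees; the focal length in pixels is half the picture's height over the tangent of half this angle, whatever the lens; pixels are square), "cx", "cy" (the principal point, pixels), "k1" (the pictures are not rectified: a ray, as slopes to the right and down, at radius r is drawn at 1 + k1 r^2 times it, then the intrinsics apply), "rvec" (rotation vector, rad) and "tvec" (3), from world to camera coordinates, as OpenCV has them; the wrist camera has in their place "tool_from_camera" (4x4, takes a point from camera to tool coordinates, whose origin is the TCP and whose axes are the tool frame's). Camera axes: x right, y down, z forward; pixel columns grow to the right and rows downward; lengths in m; the calibration is good to about 2 mm. A picture is of the moment at which its call begins: read the wrist's pose just before it. There is no depth.
- env.close_job(): hands the job in, once; it reports no verdict.
Trained networks look in a picture, given as the dict that the camera call returned (one of the last four; its "shot" number tells which), for a name from the list of things; names that differ only in an ending like _2 or _b are one class to them, and where a whole thing is asked for, a point or a joint stands for the part that bears it (a point fixed in the world has none). Each returns a list of dicts, best first, with "conf" (0 to 1); they miss things now and then, are a little off and sometimes report something else, mostly with a low value. They report only what shows in the picture. A call takes as long as a camera call. They do not tell look-alikes from the thing itself.
- env.outline_of(target, picture): "mask" (400x640 bool, what is visible of it) and "pixel" ([row, column] in pixels, amid what is visible of it).
The state is a dict: "time_s": time; "q": joint angles; "qvel": joint speeds; "joint_efforts": joint torques, N m; "position": TCP position; "tool_rot": TCP orientation; "ft_force": force on the tool from outside, world axes, zero at the start; "wrist_torque": the same for the moment, N m; "grip_width": finger opening in m.
Only numpy, scipy, OpenCV 4.12 (cv2) and the standard library are available. Lean on these libraries where they do the work, as an engineer would, in place of code of your own. Each camera call takes 0.05 s, during which the arm holds its last target.

## Task

Hook the basket's bent lip over the blue wall of the drying well so that the basket hangs inside, roughly in the middle of that wall, and let go of it. Then stand the brass-coloured satellite bracket upright on its foot in the hanging basket. Lower both rather than dropping them, and leave the multimeter, circuit board and pliers where they are.

Things in the scene. Friction and masses are not known exactly. Their poses are not given: they have to be found in the camera images.
- dryer: Open-topped rectangular drying well, empty, fixed to the bench: 190 (x) x 230 (y) x 120 mm high, walls 6, floor 12 mm thick. The wall at its -x end is blue, the others steel; a white control box 60 mm deep, 95 mm high (knob 107) stands outside the opposite (+x) wall. Origin: centre of the well's underside; x from the blue wall towards the control box, z up.
- blue_rim (a point): Middle of the top edge of the drying well's blue wall, halfway through its 6 mm thickness, 120 mm above the bench. Axes as the well's: x points into the well, y along the rim, z up.
- basket: Loose aluminium hook-on basket, 0.3 kg, starting upright on the bench. Tray 112 (x) x 148 (y) mm outside, 104 x 140 inside, sides 45 high. On its -x side a back plate (x -56 to -52 mm, 110 wide) rises to 79 mm and carries the lip and the grip tab. Origin: centre of the tray's underside; x from the lip to the tray's front, z up. Hung, it sags up to 6 degrees: tray bottom to the blue wall, tab leaning in.
- lip_gap (a point): Top middle of the gap under the basket's lip, at basket x -63, y 0, z 75 mm; axes as the basket's. The lip is 80 mm wide, 4 thick, leaves the back plate towards -x (75 to 79 mm high, out to x -74), turns 22 mm down, then flares outwards (ends at x -80, z 43). Gap 14 mm wide, open below. Hung, this point lies on the rim within a few mm.
- grip_tab (a point): Middle of the basket's orange upright grip tab, at basket x -54, y 0, z 105 mm; axes as the basket's. The tab stands above the lip from 79 to 131 mm height, 8 mm thick in x, 60 mm wide in y: pinch it from above across its thickness.
- basket_floor (a point): Centre of the basket's inner floor, 4 mm above the basket's origin; axes as the basket's.
- bracket: Loose brass-coloured satellite frame bracket, an upside-down T, about 0.18 kg, starting upright on the bench: foot 60 (x) x 44 (y) x 6 mm, web 8 mm thick in y, 60 mm long in x, rising along the middle to 95 mm height. Pinch the web near its top. Origin: centre of the foot's underside; x along the web, z up.
- multimeter: Bystander: grey multimeter lying on its back, 170 (x) x 85 (y) mm, 36 mm thick, its dial reaching 44 mm. Origin: centre of its underside.
- circuit_board: Bystander: green circuit board with black chips, 160 (x) x 90 (y) mm, 13 mm high. Origin: centre of its underside.
- pliers: Bystander: red-handled pliers lying flat, about 160 mm long, 70 mm wide, 12 mm high, jaws to +x. Origin: on the underside at the pivot.
There are look-alikes about, which are no part of the job. There is more than one size of the basket; the job needs the larger. There is more than one size of the bracket; the job needs the larger.

How it is judged (in metres and radians):
On the way, in this order (a step that is already met when the one before it is completed fails the run):
1. the basket hangs by its lip on the blue wall, inside the well, and is let go (x of lip_gap in the frame of blue_rim between -0.01 and 0.01 m and y of lip_gap in the frame of blue_rim between -0.045 and 0.045 m and z of lip_gap in the frame of blue_rim between -0.004 and 0.007 m and x of basket_floor in the frame of blue_rim above 0.03 m and angle between basket's own z axis and vertical below 0.2 rad and angle between the x axis of basket and the x axis of dryer, either way round below 0.15 rad and contact force between basket and dryer above 0.5 N and linear speed of basket below 0.03 m/s and contact force between the fingers and basket below 0.1 N), for 0.2 s.
2. the bracket stands upright in the hanging basket and is let go (all of step 1 and x of bracket in the frame of basket_floor between -0.04 and 0.04 m and y of bracket in the frame of basket_floor between -0.055 and 0.055 m and z of bracket in the frame of basket_floor between -0.004 and 0.006 m and angle between the z axis of bracket and the z axis of basket, either way round below 0.12 rad and angle between bracket's own z axis and vertical below 0.3 rad and linear speed of bracket below 0.03 m/s and contact force between the fingers and bracket below 0.1 N), for 0.2 s.
At the end, for the whole second after the job is handed in: Basket at rest, hanging inside on the blue wall: gap over the rim (10 mm across, 45 mm along from the middle, at most 7 mm short of fully down), square within 8 degrees, tilted under 11. Bracket at rest inside, foot flat on the basket floor. Both released (all of step 2); the robot touches nothing.
It fails at once if the basket is dropped (falls freely by more than about 2 cm) (contact force between the fingers and basket below 0.05 N and linear speed of basket above 0.6 m/s).
It fails at once if the bracket is dropped (falls freely by more than about 2 cm) (contact force between the fingers and bracket below 0.05 N and linear speed of bracket above 0.6 m/s).
It fails at once if the multimeter is moved by more than 3 cm (distance of multimeter from where it was at the start of the episode above 0.03 m).
It fails at once if the circuit board is moved by more than 3 cm (distance of circuit_board from where it was at the start of the episode above 0.03 m).
It fails at once if the pliers is moved by more than 3 cm (distance of pliers from where it was at the start of the episode above 0.03 m).
It also fails if it takes over 64 s, if anything falls off the work surface, if the arm or the gripper's body presses on something with over 40 N, if the wrist force passes 120 N, or if a joint passes its speed limit or range.

## Working session

There is one attempt and no reset: what is moved stays moved. The work goes in short steps, Python scripts to look and compute and a tool call to move; the robot and the scene stay as the last step left them, time stands still between calls to the robot, and variables do not carry over. Pictures are saved under pics/ and viewed, and the job is handed in when it is done.

Besides the shell and the picture viewer there is one more tool, called by a JSON object that holds its "api" and its "payload", one argument or row to a line. carry_out: Moves the arm, as the interface text tells. Its arguments: {"type":"object","properties":{"plan":{"type":"array","items":{"type":"array"}},"force":{"type":"number"}},"required":["plan"]}

```bash
ls; mkdir -p pics
cat > h.py <<'E'
import numpy as np, cv2
from rig import env
def save(d,n): cv2.imwrite('pics/'+n+'.png',d['image'][:,:,::-1])
E
python3 - <<'E'
from h import *
for n in ['scene','side','wrist']:
    d=env.get_image(n); save(d,n+'0')
    print(n,{k:v for k,v in d.items() if k!='image'})
s=env.observe(); print(s)
E
```

```text
pics
scene {'vfov': 54.72342970878243, 'cx': 319.4278547291022, 'cy': 197.87105072111567, 'k1': -0.008188705262970756, 'rvec': array([ 2.06071777,  1.39451895, -0.54242665]), 'tvec': array([-0.15501692, -0.27969313,  1.42976829]), 'shot': 1}
side {'vfov': 50.33557981081223, 'cx': 315.5457886967184, 'cy': 195.14904606316082, 'k1': 0.026446723342444644, 'rvec': array([ 1.13621008, -2.44670421,  0.93959746]), 'tvec': array([0.33993916, 0.35027919, 0.9839595 ]), 'shot': 2}
wrist {'vfov': 70.34656214478586, 'cx': 318.09975709712023, 'cy': 202.33730507021826, 'k1': 0.0033752067271989187, 'tool_from_camera': array([[ 9.99999443e-01, -8.62819295e-04,  6.07976183e-04,
        -8.35531797e-04],
       [-8.33319451e-04, -2.91847051e-01,  9.56464638e-01,
        -1.41847444e-01],
       [-6.47820089e-04, -9.56464612e-01, -2.91847607e-01,
         7.40283679e-02],
       [ 0.00000000e+00,  0.00000000e+00,  0.00000000e+00,
         1.00000000e+00]]), 'shot': 3}
{'time_s': 0.15, 'q': array([-8.67634285e+01,  2.18329705e+01,  7.43708586e+01,  7.90278109e-04,
        8.38594524e+01, -1.23363068e+01]), 'qvel': array([ 0.10803595, -0.05436492, -0.25773673, -0.03035184, -0.04757193,
        0.03274014]), 'joint_efforts': array([ 2.52622114e-03, -4.48623633e+01, -2.31342781e+01, -9.19600916e-05,
        3.84188330e-03, -6.27095687e-06]), 'position': array([ 0.14763894, -0.52958826,  0.23086875]), 'tool_rot': array([[ 2.68462411e-01, -4.86651511e-05,  9.63290160e-01],
       [-9.63289560e-01,  1.10348350e-03,  2.68462299e-01],
       [-1.07603955e-03, -9.99999390e-01,  2.49365208e-04]]), 'ft_force': array([-1.40558451, -0.29234339, -0.57186383]), 'wrist_torque': array([-0.034309  , -0.02390023,  0.01078337]), 'grip_width': 0.08543956274184414}
```

View pics/scene0.png

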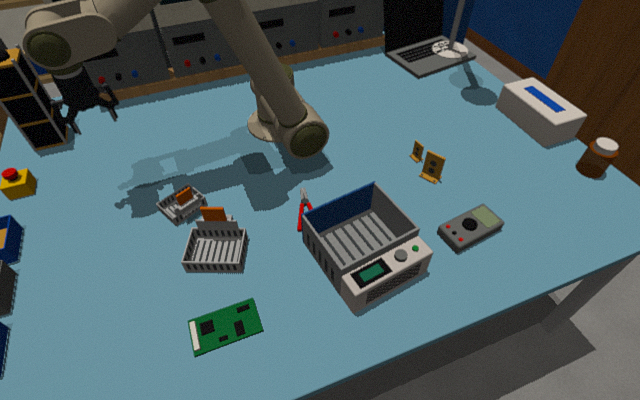

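View pics/side0.png

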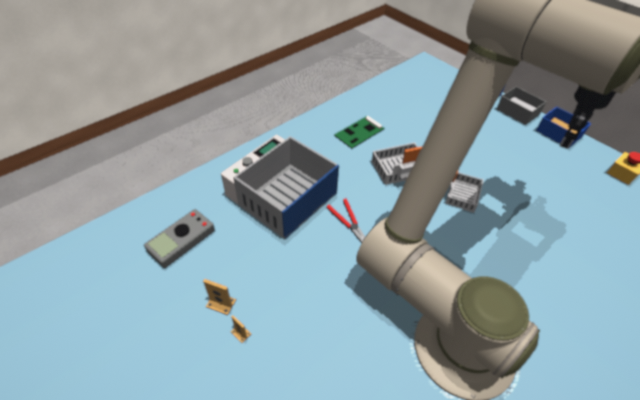

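View pics/wrist0.png

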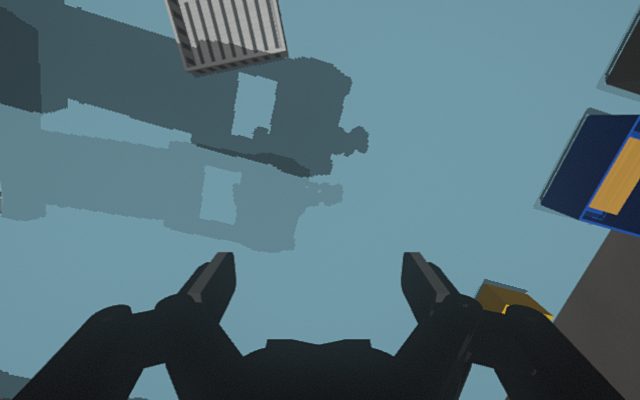

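```bash
cat >> h.py <<'E'
from scipy.optimize import minimize
def cam(d,s=None):
    f=200/np.tan(np.radians(d['vfov']/2)); K=np.array([[f,0,d['cx']],[0,f,d['cy']],[0,0,1.]])
    if 'rvec' in d: return K,np.array([d['k1'],0,0,0.]),np.asarray(d['rvec'],float),np.asarray(d['tvec'],float)
    T=np.eye(4);T[:3,:3]=s['tool_rot'];T[:3,3]=s['position'];W=np.linalg.inv(T@d['tool_from_camera'])
    return K,np.array([d['k1'],0,0,0.]),cv2.Rodrigues(W[:3,:3])[0],W[:3,3].copy()
def proj(P,c):
    K,D,r,t=c; return cv2.projectPoints(np.asarray(P,float).reshape(-1,1,3),r,t,K,D)[0].reshape(-1,2)
def ray(px,c,z):  # pixel (col,row) -> world on plane z
    K,D,r,t=c; R=cv2.Rodrigues(r)[0]; u=cv2.undistortPoints(np.array([[px]],float),K,D)[0,0]
    o=-R.T@t; v=R.T@np.array([u[0],u[1],1]); return o+v*(z-o[2])/v[2]
def box(x0,x1,y0,y1,z0,z1): return np.array([[x,y,z] for x in(x0,x1) for y in(y0,y1) for z in(z0,z1)],float)/1000
basket=[box(-56,56,-74,74,0,4),box(-56,-52,-74,74,0,45),box(52,56,-74,74,0,45),box(-56,56,-74,-70,0,45),box(-56,56,70,74,0,45),
 box(-56,-52,-55,55,0,79),box(-74,-56,-40,40,75,79),box(-74,-70,-40,40,53,79),box(-80,-70,-40,40,43,54),box(-58,-50,-30,30,79,131)]
bracket=[box(-30,30,-22,22,0,6),box(-30,30,-4,4,0,95)]
dryer=[box(-95,95,-115,115,0,12),box(-95,-89,-115,115,0,120),box(89,95,-115,115,0,120),box(-95,95,-115,-109,0,120),box(-95,95,109,115,0,120)]
ctrl=[box(95,155,-100,100,0,95)]
def Tf(p): 
    c,s=np.cos(p[2]),np.sin(p[2]); return np.array([[c,-s,0],[s,c,0],[0,0,1]]),np.array([p[0],p[1],p[3] if len(p)>3 else 0])
def render(m,p,c,S=4):
    R,t=Tf(p); M=np.zeros((400*S,640*S),np.uint8)
    for b in m:
        h=cv2.convexHull((proj(b@R.T+t,c)*S+S/2-.5).astype(np.float32)); cv2.fillConvexPoly(M,np.round(h*16).astype(np.int32),1,shift=4)
    return cv2.resize(M.astype(np.float32),(640,400),interpolation=cv2.INTER_AREA)
def fit(m,p0,obs):  # obs list of (mask,cam,ignoremask or None)
    def cost(p):
        e=0
        for mask,c,ig in obs:
            D=abs(render(m,p,c,2)-mask); 
            if ig is not None: D=D*(1-ig)
            e+=D.sum()/max(mask.sum(),1)
        return e
    best=None
    for y in p0[2]:
        x0=np.array([p0[0],p0[1],y]); 
        r=minimize(cost,x0,method='Nelder-Mead',options=dict(initial_simplex=x0+np.array([[0,0,0],[.02,0,0],[0,.02,0],[0,0,.2]]),xatol=2e-4,fatol=1e-4,maxiter=150))
        if best is None or r.fun<best.fun: best=r
    return best
E
cat > find.py <<'E'
from h import *
ds={n:env.get_image(n) for n in['scene','side']}
import pickle
out={}
for n,d in ds.items():
    im=d['image'].copy()
    for t in ['dryer','basket','bracket','multimeter','circuit_board','pliers']:
        L=env.outline_of(t,d)
        for o in L:
            print(n,t,round(o['conf'],2),np.round(o['pixel']),o['mask'].sum())
            if o['conf']>.3:
                cs=cv2.findContours(o['mask'].astype(np.uint8),0,1)[0]; cv2.drawContours(im,cs,-1,(255,0,255),1)
        out[n,t]=L
    out[n]=d
    cv2.imwrite(f'pics/{n}_m.png',im[:,:,::-1])
pickle.dump(out,open('o.pkl','wb'))
E
python3 find.py
```

```text
scene dryer 0.75 [247. 364.] 10492
scene basket 0.95 [245. 212.] 3386
scene basket 0.74 [203. 185.] 1132
scene bracket 0.68 [167. 430.] 565
scene bracket 0.67 [150. 416.] 178
scene bracket 0.45 [226. 469.] 1819
scene multimeter 0.82 [228. 470.] 1834
scene circuit_board 0.57 [326. 224.] 2673
scene pliers 0.55 [198. 302.] 210
side dryer 0.6 [183. 283.] 7698
side dryer 0.16 [158. 394.] 1376
side basket 0.63 [191. 466.] 1060
side basket 0.61 [163. 396.] 1334
side bracket 0.89 [298. 220.] 697
side bracket 0.72 [328. 238.] 292
side multimeter 0.81 [240. 177.] 2102
side circuit_board 0.88 [129. 356.] 847
side pliers 0.58 [219. 351.] 496
side pliers 0.21 [164. 394.] 1446
```

```bash
cat > fitall.py <<'E'
from h import *
import pickle
o=pickle.load(open('o.pkl','rb'))
C={n:cam(o[n]) for n in['scene','side']}
for n in C: print(n,'cam at',-cv2.Rodrigues(C[n][2])[0].T@C[n][3])
Y=np.radians(np.arange(-180,180,30))
res={}
def go(t,m,idx,name,Yl=Y):
    obs=[]
    for n in['scene','side']:
        if idx[n] is None: continue
        k=o[n,t][idx[n]]; obs.append((k['mask'].astype(float),C[n],None))
    n='scene'; px=o[n,t][idx[n]]['pixel']; g=ray([px[1],px[0]],C[n],.03)
    r=fit(m,(g[0],g[1],Yl),obs); print(name,np.round(r.x[:2],4),round(np.degrees(r.x[2])%360,1),round(r.fun,3)); res[name]=r.x
go('dryer',dryer+ctrl,{'scene':0,'side':0},'dryer')
go('basket',basket,{'scene':0,'side':None},'basket')
go('basket',basket,{'scene':1,'side':None},'basket_small')
go('bracket',bracket,{'scene':0,'side':0},'bracket',Y[:6])
go('bracket',bracket,{'scene':1,'side':1},'bracket_small',Y[:6])
pickle.dump(res,open('r.pkl','wb'))
for n in C:
    im=o[n]['image'].copy()
    for k,m in dict(dryer=dryer+ctrl,basket=basket,bracket=bracket).items():
        R,t=Tf(res[k])
        for b in m:
            p=np.round(proj(b@R.T+t,C[n])).astype(int)
            for i in range(8):
                for j in (1,2,4):
                    if not i&j: cv2.line(im,tuple(map(int,p[i])),tuple(map(int,p[i|j])),(255,0,255),1)
    cr=im[120:320,160:480] if n=='scene' else im[100:340,140:500]
    cv2.imwrite(f'pics/{n}_fit.png',cv2.resize(cr,None,fx=2.2,fy=2.2,interpolation=cv2.INTER_CUBIC)[:,:,::-1])
E
python3 fitall.py
```

```text
scene cam at [ 1.13966711 -0.27778415  0.877776  ]
side cam at [-0.06691502  0.52415964  0.96291717]
dryer [0.6139 0.0313] 9.5 0.078
basket [ 0.4906 -0.325 ] 337.7 0.022
basket_small [ 0.2781 -0.3782] 190.6 0.793
bracket [0.4527 0.3672] 206.6 0.167
bracket_small [0.3671 0.3666] 159.4 2.108
```

```bash
ls -la pics
```

```text
total 2684
drwxr-xr-x 2 agent agent   4096 Dec  7 15:55 .
drwxr-xr-x 3 agent agent   4096 Dec  7 15:55 ..
-rw-r--r-- 1 agent agent 450397 Dec  7 15:54 scene0.png
-rw-r--r-- 1 agent agent 484642 Dec  7 15:55 scene_fit.png
-rw-r--r-- 1 agent agent 453044 Dec  7 15:54 scene_m.png
-rw-r--r-- 1 agent agent 287618 Dec  7 15:54 side0.png
-rw-r--r-- 1 agent agent 451882 Dec  7 15:55 side_fit.png
-rw-r--r-- 1 agent agent 290295 Dec  7 15:54 side_m.png
-rw-r--r-- 1 agent agent 310574 Dec  7 15:54 wrist0.png
```

View pics/scene_fit.png

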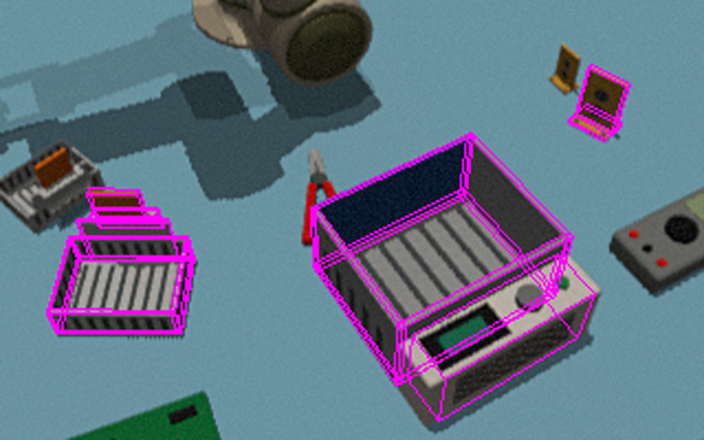

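View pics/side_fit.png

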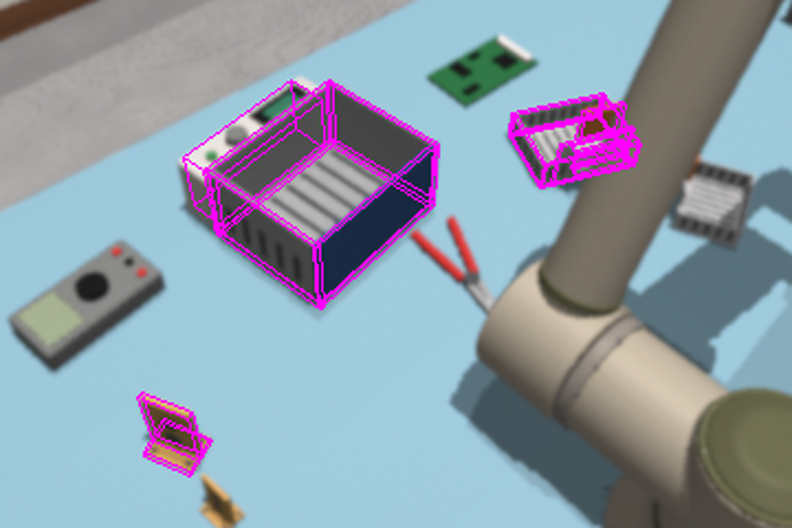

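Baskets: pixels (182,204) small and (215,245) large. Brackets: (417,151) small and (432,165) large. The given dimensions match only the nearer and bigger ones (fit errors 0.02 and 0.17, against 0.79 and 2.1), and the enlarged fit overlays confirm it. The dryer outline also lines up, with its blue wall facing the robot.

```bash
cat >> h.py <<'E'
def delta(pos,yaw):
    s=env.observe(); R=s['tool_rot']; p=s['position']; cy=np.degrees(np.arctan2(R[1,0],R[0,0]))
    print('pos',np.round(p,4),'yaw',round(cy,2),'F',np.round(s['ft_force'],1),'w',round(s['grip_width'],4),'t',s['time_s'],'tilt',np.round(R[2],3))
    a=np.radians(yaw); D=np.array(pos)-p
    f=lambda a:np.round([D[0]*np.cos(a)+D[1]*np.sin(a),-D[2],-D[0]*np.sin(a)+D[1]*np.cos(a)],4)
    print('turn_y',round(-((yaw-cy+180)%360-180),2),'shift now-axes',f(np.radians(cy)),'after turn',f(a))
def pt(pose,v): R,t=Tf(pose); return R@np.array(v)+t
E
python3 - <<'E'
from h import *; import pickle
r=pickle.load(open('r.pkl','rb'));o=pickle.load(open('o.pkl','rb'));c=cam(o['scene'])
b=r['basket'];tp=pt(b,[-.054,0,.22]);print(tp); delta(tp,np.degrees(b[2]))
print(ray((182,210),c,0),ray((417,160),c,0), ray((305,210),c,0))
E
```

```text
[ 0.44060011 -0.30452375  0.22      ]
pos [ 0.1476 -0.5298  0.2313] yaw -74.43 F [-0.2 -0.2 -0.1] w 0.0856 t 0.85 tilt [-0. -1.  0.]
turn_y -52.14 shift now-axes [-0.1383  0.0113  0.3427] after turn [0.1857 0.0113 0.3195]
[ 0.29831882 -0.39205649  0.        ] [ 3.71832487e-01  3.69064633e-01 -1.11022302e-16] [ 4.35849871e-01 -5.22306531e-02  1.11022302e-16]
```

{"api": "carry_out", "payload": {
  "plan": [
    [[0,0,0],[0,-10.43,0],0.085],
    [[0,0,0],[0,-10.43,0],0.085],
    [[0,0,0],[0,-10.43,0],0.085],
    [[0,0,0],[0,-10.43,0],0.085],
    [[0,0,0],[0,-10.42,0],0.085],
    [[0.03,0,0.05],[0,0,0],0.085],
    [[0.03,0,0.05],[0,0,0],0.085],
    [[0.03,0,0.05],[0,0,0],0.085]
  ],
  "force": 40
}}

```text
time_s: 1.85
position: [0.289, -0.424, 0.2314]
tool_rot: [[0.925, 0.0, 0.38], [-0.38, -0.0, 0.925], [0.0, -1.0, -0.0]]
ft_force: [1.2, 0.0, 0.6]
grip_width: 0.0853
```

{"api": "carry_out", "payload": {
  "plan": [
    [[0.03,0,0.05],[0,0,0],0.085],
    [[0.03,0,0.05],[0,0,0],0.085],
    [[0.03,0.01,0.05],[0,0,0],0.085],
    [[0.006,0,0.02],[0,0,0],0.085],
    [[0,0,0],[0,0,0],0.085]
  ]
}}

```text
time_s: 2.48
position: [0.4419, -0.3032, 0.2213]
tool_rot: [[0.926, -0.0, 0.377], [-0.377, 0.0, 0.926], [-0.0, -1.0, 0.0]]
ft_force: [0.4, -0.9, 0.7]
grip_width: 0.0849
```

```bash
cat > wr.py <<'E'
from h import *; import pickle,sys
name,pose,model,tp,yaw=sys.argv[1],sys.argv[2],sys.argv[3],None,None
s=env.observe(); d=env.get_image('wrist'); c=cam(d,s)
r=pickle.load(open('r.pkl','rb')); m=globals()[model]
L=env.outline_of(model,d); print([(round(l['conf'],2),np.round(l['pixel']),l['mask'].sum()) for l in L])
def draw(im,p,col):
    R,t=Tf(p)
    for b in m:
        q=np.round(proj(b@R.T+t,c)).astype(int)
        for i in range(8):
            for j in (1,2,4):
                if not i&j: cv2.line(im,tuple(map(int,q[i])),tuple(map(int,q[i|j])),col,1)
im=d['image'].copy(); draw(im,r[pose],(255,0,255))
cv2.imwrite(f'pics/{name}.png',im[:,:,::-1])
pickle.dump((s,d,L),open(name+'.pkl','wb'))
E
python3 wr.py w1 basket basket
```

```text
[(0.91, array([180., 363.]), np.int64(13840)), (0.73, array([274., 246.]), np.int64(4010))]
```

View pics/w1.png

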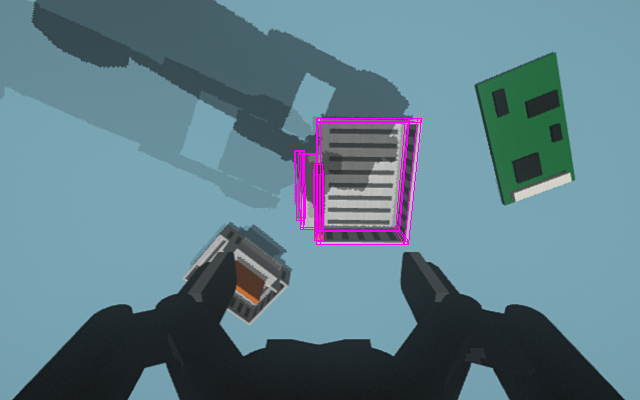

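Run:
```python
from h import *; import pickle
s,d,L=pickle.load(open('w1.pkl','rb'));c=cam(d,s);r=pickle.load(open('r.pkl','rb'))
for px,z in [((290,265),.03),((250,228),.03),((286,240),.03),((265,300),.09),((240,245),.09),((265,300),.06)]:
    w=ray(px,c,z); print(px,z,w, s['tool_rot'].T@(w-s['position']))
obs=[(L[0]['mask'].astype(float),c,None)]
b=r['basket']; q=fit(basket,(b[0],b[1],[b[2]]),obs); print(q.x,np.degrees(q.x[2]),q.fun, b)
o=pickle.load(open('o.pkl','rb'))
obs.append((o['scene','basket'][0]['mask'].astype(float),cam(o['scene']),None))
q=fit(basket,(b[0],b[1],[b[2]]),obs); print(q.x,np.degrees(q.x[2]),q.fun)
r['basket']=q.x; pickle.dump(r,open('r.pkl','wb'))
print(proj(pt(q.x,[-.054,0,.131]),c),proj(s['position'],c))
delta(pt(q.x,[-.054,0,.093]),np.degrees(q.x[2]))
```

```text
(290, 265) 0.03 [ 0.36421799 -0.39384227  0.03      ] [-0.03774678  0.19125735 -0.1132464 ]
(250, 228) 0.03 [ 0.33865261 -0.326862    0.03      ] [-0.08666892  0.19126547 -0.06083867]
(286, 240) 0.03 [ 0.37397173 -0.35909899  0.03      ] [-0.0418052   0.19125934 -0.0773889 ]
(265, 300) 0.09 [ 0.33931745 -0.39470721  0.09      ] [-0.06049282  0.13125969 -0.12342887]
(240, 245) 0.09 [ 0.34390705 -0.32341168  0.09      ] [-0.08310941  0.13126525 -0.05566009]
(265, 300) 0.06 [ 0.32503772 -0.41241062  0.06      ] [-0.06704457  0.16125958 -0.14520966]
[ 0.49122406 -0.3263873  -0.40142603] -23.000017569963152 0.016365606936416185 [ 0.49056713 -0.32500049 -0.38893031]
[ 0.49101306 -0.32577342 -0.40192933] -23.028854076246116 0.047239152460488446
[[319.02870687 208.36104605]] [[319.56035677 256.54286655]]
pos [ 0.4408 -0.3047  0.2214] yaw -22.29 F [0.8 0.5 0.1] w 0.085 t 2.575 tilt [ 0. -1. -0.]
turn_y 0.73 shift now-axes [0.0004 0.1284 0.0002] after turn [0.0004 0.1284 0.0002]
```

{"api": "carry_out", "payload": {
  "plan": [
    [[0,0.03,0],[0,0.7,0],0.05],
    [[0,0.04,0],[0,0,0],0.05],
    [[0,0.035,0],[0,0,0],0.05],
    [[0,0.023,0],[0,0,0],0.05],
    [[0,0,0],[0,0,0],0.03],
    [[0,0,0],[0,0,0],0.0],
    [[0,0,0],[0,0,0],0.0],
    [[0,0,0],[0,0,0],0.0]
  ],
  "force": 60
}}

```text
time_s: 3.58
position: [0.4414, -0.3052, 0.0946]
tool_rot: [[0.921, 0.002, 0.391], [-0.391, -0.003, 0.921], [0.003, -1.0, -0.002]]
ft_force: [-0.6, -3.0, 7.1]
grip_width: 0.0072
```

{"api": "carry_out", "payload": {
  "plan": [
    [[0,0,0],[0,0,0],0.0],
    [[0,0,0],[0,0,0],0.0],
    [[0,-0.01,0],[0,0,0],0.0],
    [[0,-0.02,0],[0,0,0],0.0],
    [[0,-0.03,0],[0,0,0],0.0],
    [[0,-0.03,0],[0,0,0],0.0],
    [[0,-0.03,0],[0,0,0],0.0],
    [[0,-0.02,0],[0,0,0],0.0]
  ]
}}

```text
time_s: 4.58
position: [0.441, -0.3037, 0.2348]
tool_rot: [[0.921, 0.0, 0.39], [-0.39, 0.0, 0.921], [0.0, -1.0, 0.0]]
ft_force: [-0.2, -0.6, -3.7]
grip_width: 0.0071
```

Run:
```python
from h import *; import pickle
d=env.get_image('scene'); save(d,'s2'); d=env.get_image('wrist'); save(d,'w2')
r=pickle.load(open('r.pkl','rb')); D=r['dryer']; print(D)
rim=pt(D,[-.092,0,.12]); print('rim',rim)
delta(pt(D,[-.092+.009,0,.09+.14]),np.degrees(D[2]))
```

```text
[0.61386671 0.03126234 0.16597576]
rim [0.52313101 0.01606258 0.12      ]
pos [ 0.4415 -0.3043  0.2354] yaw -22.97 F [ 0.1 -0.6 -3.2] w 0.0073 t 4.675 tilt [ 0.003 -1.    -0.001]
turn_y -32.48 shift now-axes [-0.0422  0.0054  0.3317] after turn [0.1425 0.0054 0.3025]
```

View pics/s2.png

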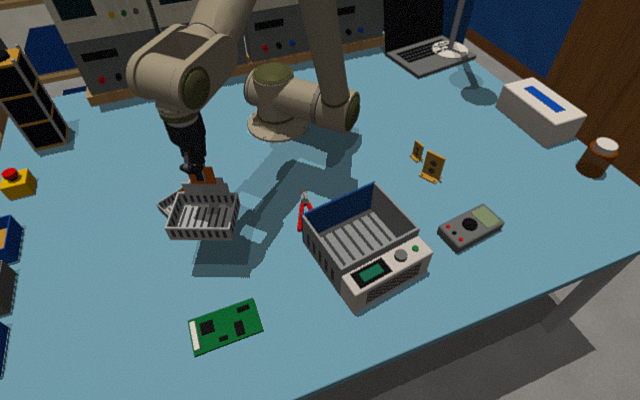

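View pics/w2.png

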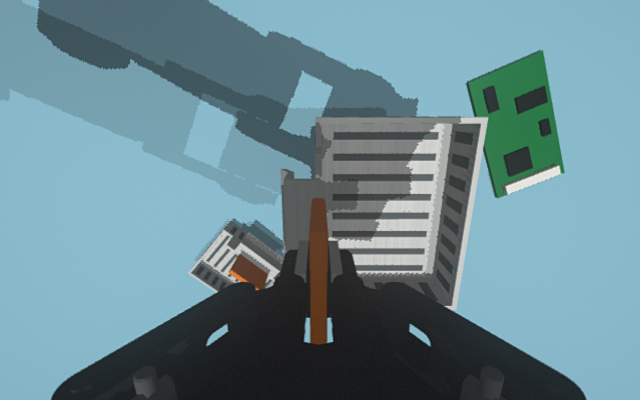

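{"api": "carry_out", "payload": {
  "plan": [
    [[0,-0.02,0],[0,-8.1,0],0.0],
    [[0,-0.01,0],[0,-8.1,0],0.0],
    [[0,0,0],[0,-8.1,0],0.0],
    [[0,0,0],[0,-8.2,0],0.0],
    [[0.015,0,0.03],[0,0,0],0.0],
    [[0.02,0,0.045],[0,0,0],0.0],
    [[0.02,0,0.045],[0,0,0],0.0],
    [[0.02,0,0.045],[0,0,0],0.0]
  ]
}}

```text
time_s: 5.68
position: [0.4875, -0.1272, 0.2622]
tool_rot: [[0.986, -0.002, -0.165], [0.165, 0.001, 0.986], [-0.002, -1.0, 0.002]]
ft_force: [0.2, 0.2, -2.6]
grip_width: 0.0075
```

{"api": "carry_out", "payload": {
  "plan": [
    [[0.02,0,0.045],[0,0,0],0.0],
    [[0.02,0,0.045],[0,0,0],0.0],
    [[0.017,0,0.03],[0,0,0],0.0],
    [[0.01,0,0.017],[0,0,0],0.0],
    [[0,0,0],[0,0,0],0.0]
  ]
}}

```text
time_s: 6.3
position: [0.5309, 0.0184, 0.2621]
tool_rot: [[0.986, -0.002, -0.167], [0.167, 0.001, 0.986], [-0.002, -1.0, 0.001]]
ft_force: [-0.1, -0.4, -4.2]
grip_width: 0.0072
```

Run:
```python
from h import *; import pickle
r=pickle.load(open('r.pkl','rb')); D=r['dryer']
delta(pt(D,[-.092+.009,0,.138]),np.degrees(D[2]))
S={}
for n in['scene','side','wrist']:
    s=env.observe(); d=env.get_image(n); save(d,'hov_'+n); S[n]=(s,d,env.outline_of('basket',d),env.outline_of('dryer',d))
    print(n,[(round(l['conf'],2),np.round(l['pixel']),l['mask'].sum()) for l in S[n][2]])
pickle.dump(S,open('hov.pkl','wb'))
```

```text
pos [0.5309 0.0184 0.2621] yaw 9.64 F [-0.1 -0.4 -4.2] w 0.0072 t 6.3 tilt [-0.002 -1.     0.001]
turn_y 0.13 shift now-axes [ 0.001   0.1241 -0.001 ] after turn [ 0.001   0.1241 -0.001 ]
scene [(0.94, array([192., 351.]), np.int64(3596)), (0.82, array([200., 183.]), np.int64(1207)), (0.59, array([328., 222.]), np.int64(2644))]
side [(0.88, array([161., 291.]), np.int64(2303)), (0.73, array([191., 460.]), np.int64(1151))]
wrist [(0.87, array([199., 390.]), np.int64(29886))]
```

View pics/hov_wrist.png

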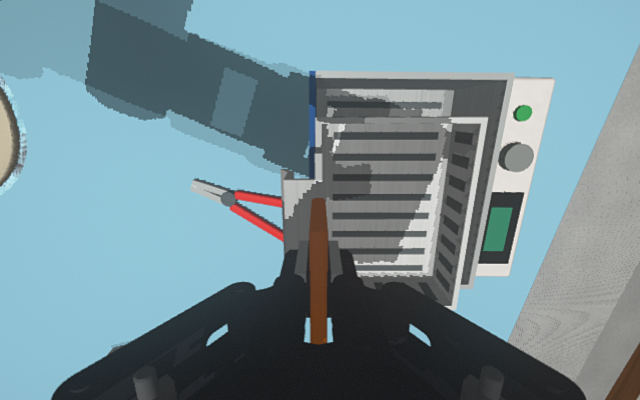

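View pics/hov_side.png

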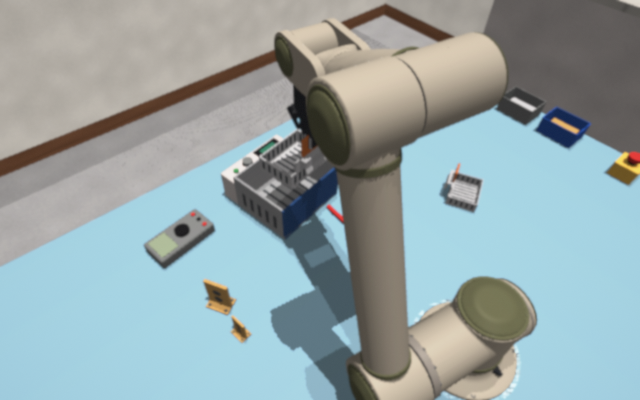

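View pics/hov_scene.png

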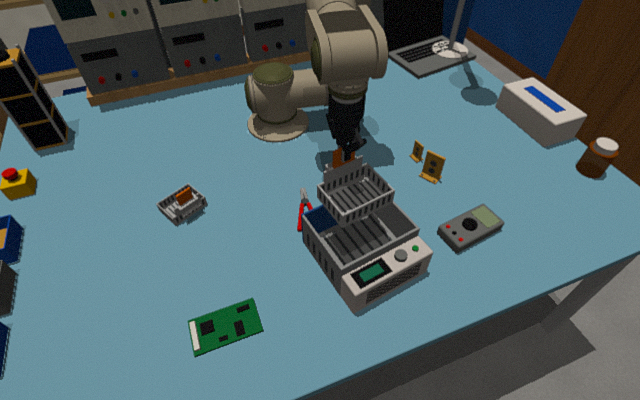

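Run:
```python
from h import *; import pickle
r=pickle.load(open('r.pkl','rb')); D=r['dryer']
S=pickle.load(open('hov.pkl','rb')); s,d,L,_=S['wrist']; c=cam(d,s)
im=d['image'].copy()
im=cv2.resize(im,None,fx=4,fy=4,interpolation=cv2.INTER_CUBIC)
def line(a,b,z,col,T=D):
    p=proj([pt(T,[a[0],a[1],z]),pt(T,[b[0],b[1],z])],c)*4+1.5
    cv2.line(im,*[tuple(map(int,np.round(q))) for q in p],col,1)
for x in(-.095,-.089,.089,.095): line((x,-.115),(x,.115),.12,(255,0,255))
for y in(-.115,.115): line((-.095,y),(.095,y),.12,(255,0,255))
# held basket: assume tool-> basket
a=np.arctan2(s['tool_rot'][1,0],s['tool_rot'][0,0]); B=np.array([*s['position'][:2],a,s['position'][2]-.0946]); B[:3]=[*pt([*B[:2],a],[.054,0,0])[:2],a]
for bx in basket:
    R,t=Tf(B); q=np.round(proj(bx@R.T+t,c)*4+1.5).astype(int)
    for i in range(8):
        for j in (1,2,4):
            if not i&j: cv2.line(im,tuple(map(int,q[i])),tuple(map(int,q[i|j])),(255,255,0),1)
cv2.imwrite('pics/hz.png',im[200:1240,1080:2240][:,:,::-1][::2,::2] if 0 else cv2.resize(im[220:900,1080:1880],(800,680))[:590,:,::-1])
cv2.imwrite('pics/hz2.png',cv2.resize(im,None,fx=.5,fy=.5)[100:640,500:1200,::-1])
```

```text
(no output)
```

View pics/hz.png

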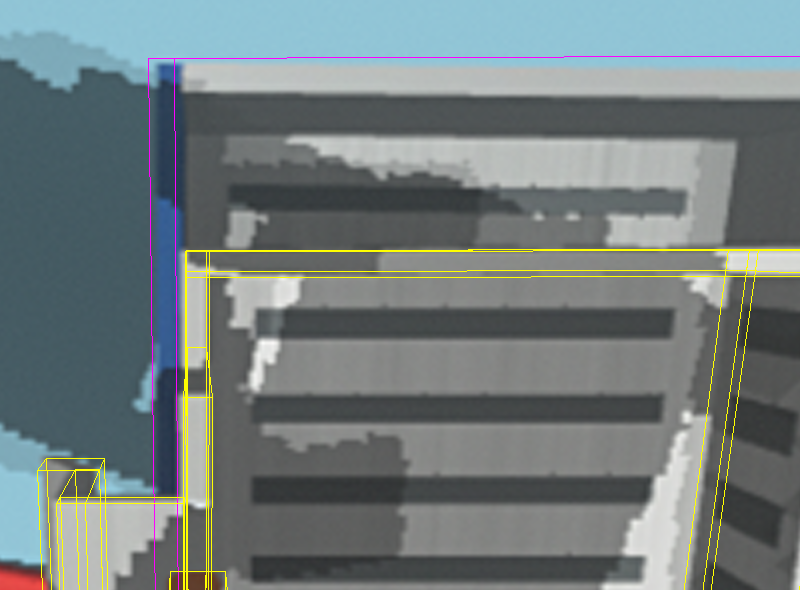

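View pics/hz2.png

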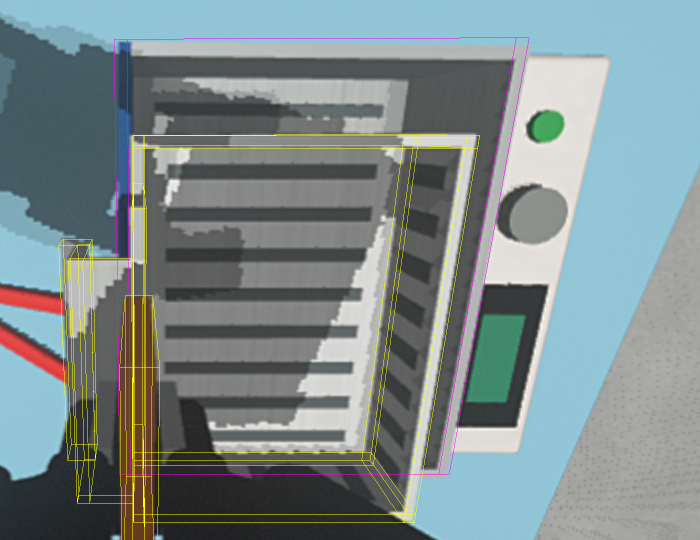

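Run:
```python
from h import *; import pickle
S=pickle.load(open('hov.pkl','rb')); s,d,L,Dr=S['wrist']
print([(round(l['conf'],2),np.round(l['pixel']),l['mask'].sum()) for l in Dr])
im=d['image']
a=cv2.resize(im[60:110,300:380],None,fx=8,fy=8,interpolation=cv2.INTER_CUBIC)
b=cv2.resize(im[65:115,470:560],None,fx=8,fy=8,interpolation=cv2.INTER_CUBIC)
cc=cv2.resize(im[255:295,440:520],None,fx=8,fy=8,interpolation=cv2.INTER_CUBIC)
cv2.imwrite('pics/ca.png',a[:,:,::-1]);cv2.imwrite('pics/cb.png',b[:,:,::-1]);cv2.imwrite('pics/cc.png',cc[:,:,::-1])
```

```text
[(0.62, array([115., 483.]), np.int64(19335))]
```

View pics/ca.png

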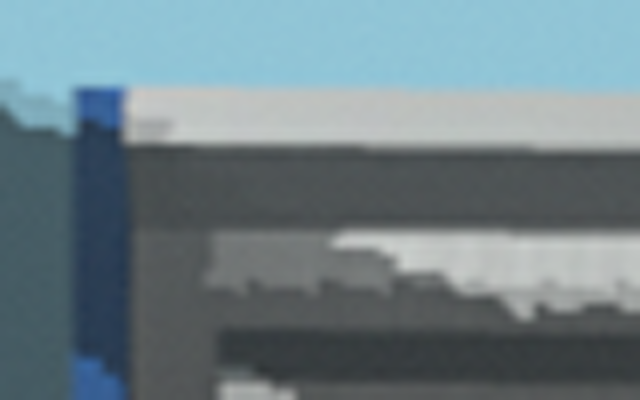

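View pics/cb.png

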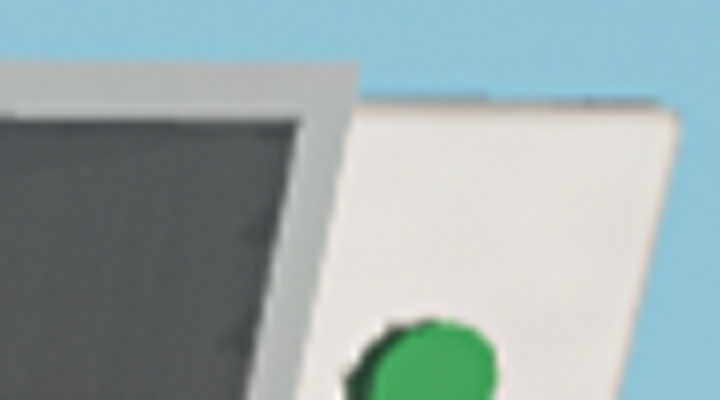

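View pics/cc.png

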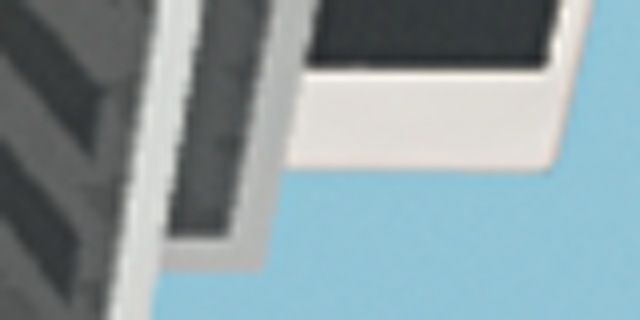

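Run:
```python
from h import *; import pickle
from scipy.optimize import least_squares
r=pickle.load(open('r.pkl','rb'));S=pickle.load(open('hov.pkl','rb')); s,d,L,Dr=S['wrist'];c=cam(d,s)
obs=np.array([[309.1,70.6],[514.6,72.3],[472.3,288.6]]); P=[[-.095,.115,.12],[.095,.115,.12],[.095,-.115,.12]]
f=lambda p:(proj([pt(p,q) for q in P],c)-obs).ravel()
D=r['dryer']; print(f(D).round(1))
for x in (0,): 
    q=least_squares(f,D); print(D,q.x,np.degrees(q.x[2]),q.fun.round(1))
w=q.x
for nm,p in(('old',D),('new',w)): print(nm,'rim',pt(p,[-.092,0,.12]))
# scene/side refit w/o ctrl: corners overlay residual check
o=pickle.load(open('o.pkl','rb'))
for n in['scene','side']:
    im=o[n]['image'].copy();cc=cam(o[n]); im=cv2.resize(im,None,fx=4,fy=4,interpolation=cv2.INTER_CUBIC)
    for p,col in((D,(255,0,255)),(w,(255,255,0))):
        for X,Yv in((.095,.115),(.089,.109)):
            q=np.round(proj([pt(p,[a*X,b*Yv,.12]) for a,b in((-1,-1),(1,-1),(1,1),(-1,1))],cc)*4+1.5).astype(np.int32)
            cv2.polylines(im,[q],True,col,1)
    cr=im[700:1240,1180:1720] if n=='scene' else im[520:960,900:1400]
    cv2.imwrite(f'pics/dr_{n}.png',cr[:,:,::-1])
r['dryer_w']=w; pickle.dump(r,open('r.pkl','wb'))
```

```text
[-2.4 -1.6 -0.5 -3.9  1.7 -1.9]
[0.61386671 0.03126234 0.16597576] [0.61446597 0.02914537 0.15438159] 8.8454135044921 [-0.7 -0.3  0.5  0.1  0.3  0.5]
old rim [0.52313101 0.01606258 0.12      ]
new rim [0.52356015 0.01499861 0.12      ]
```

View pics/dr_scene.png

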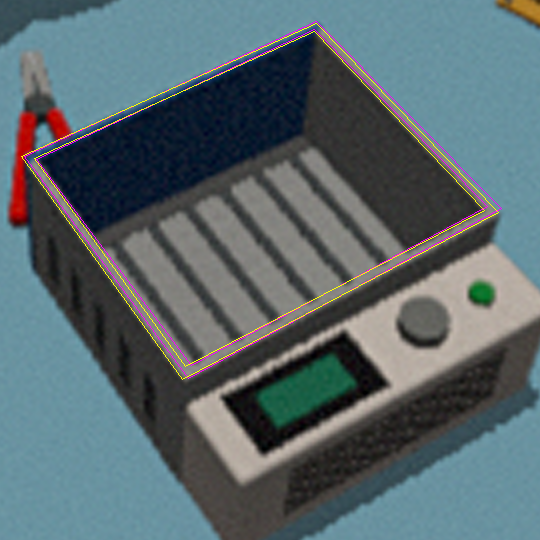

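View pics/dr_side.png

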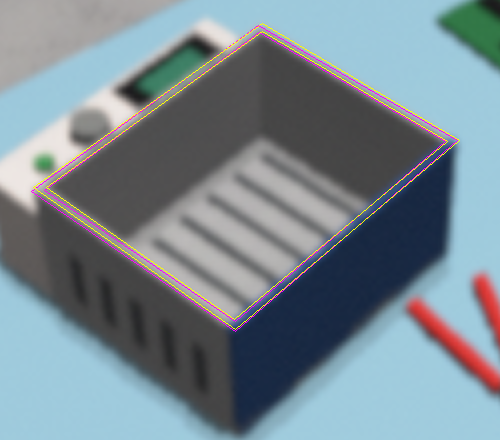

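Run:
```python
from h import *; import pickle
r=pickle.load(open('r.pkl','rb'));D=r['dryer_w']
delta(pt(D,[-.092+.0095,0,.20]),np.degrees(D[2]))
```

```text
pos [0.5312 0.0167 0.2633] yaw 9.48 F [ 0.6 -0.5 -3.3] w 0.0073 t 6.75 tilt [ 0. -1.  0.]
turn_y 0.63 shift now-axes [ 0.0017  0.0633 -0.0005] after turn [ 0.0017  0.0633 -0.0005]
```

{"api": "carry_out", "payload": {
  "plan": [
    [[0.001,0.01,0],[0,0.6,0],0.0],
    [[0,0.02,0],[0,0,0],0.0],
    [[0,0.02,0],[0,0,0],0.0],
    [[0,0.018,0],[0,0,0],0.0],
    [[0,0.01,0],[0,0,0],0.0],
    [[0,0,0],[0,0,0],0.0]
  ]
}}

```text
time_s: 7.5
position: [0.532, 0.0173, 0.1847]
tool_rot: [[0.988, -0.001, -0.155], [0.155, 0.0, 0.988], [-0.001, -1.0, 0.0]]
ft_force: [0.8, 0.3, -2.9]
grip_width: 0.0072
```

Run:
```python
from h import *; import pickle
r=pickle.load(open('r.pkl','rb'));D=r['dryer_w']
delta(pt(D,[-.092+.0095,0,.14]),np.degrees(D[2]))
d=env.get_image('wrist'); cv2.imwrite('pics/l1w.png',cv2.resize(d['image'][50:350,220:500],None,fx=2.6,fy=2)[:,:,::-1])
d=env.get_image('scene'); cv2.imwrite('pics/l1s.png',cv2.resize(d['image'][120:290,270:450],None,fx=4,fy=3.5,interpolation=cv2.INTER_CUBIC)[:,:,::-1])
d=env.get_image('side'); cv2.imwrite('pics/l1d.png',cv2.resize(d['image'][100:250,200:360],None,fx=4,fy=4,interpolation=cv2.INTER_CUBIC)[:,:,::-1])
delta(pt(D,[-.092+.0095,0,.14]),np.degrees(D[2]))
```

```text
pos [0.532  0.0173 0.1847] yaw 8.9 F [ 0.8  0.3 -2.9] w 0.0072 t 7.5 tilt [-0.001 -1.     0.   ]
turn_y 0.06 shift now-axes [ 0.0008  0.0447 -0.0009] after turn [ 0.0008  0.0447 -0.0009]
pos [0.5326 0.0172 0.186 ] yaw 8.91 F [ 0.3  0.2 -3.5] w 0.0073 t 7.65 tilt [ 0.001 -1.    -0.   ]
turn_y 0.07 shift now-axes [ 0.0002  0.046  -0.0008] after turn [ 0.0002  0.046  -0.0008]
```

View pics/l1w.png

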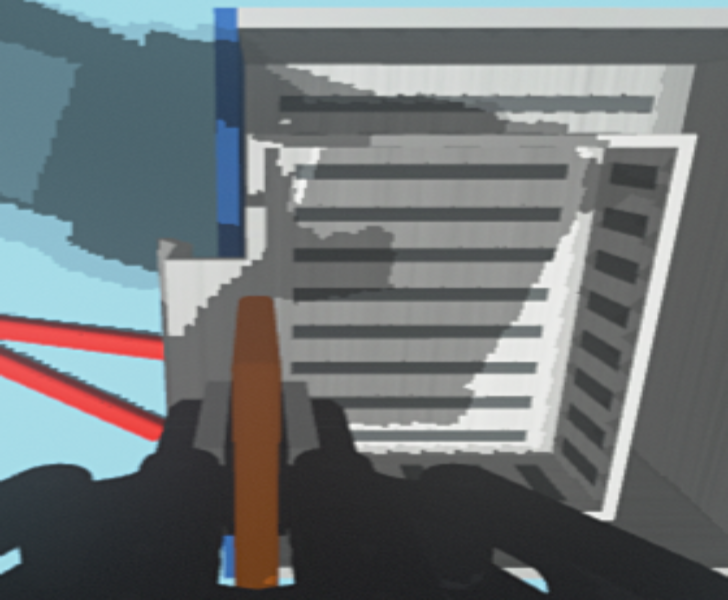

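View pics/l1s.png

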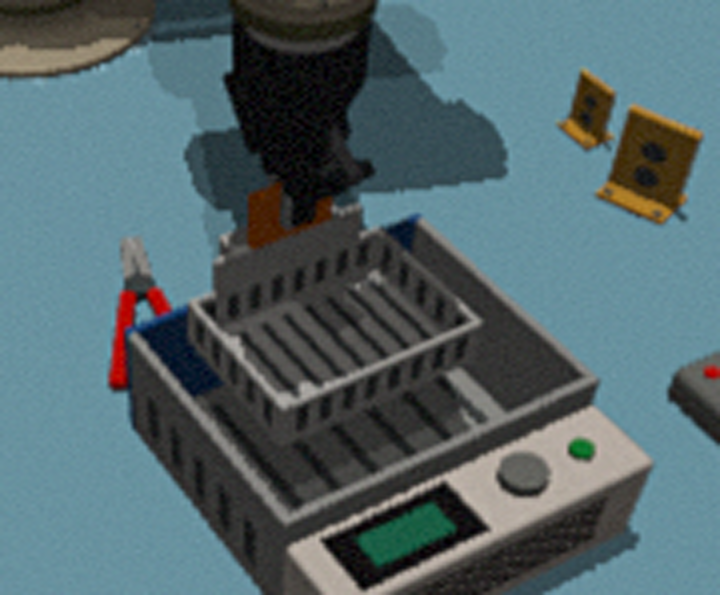

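View pics/l1d.png

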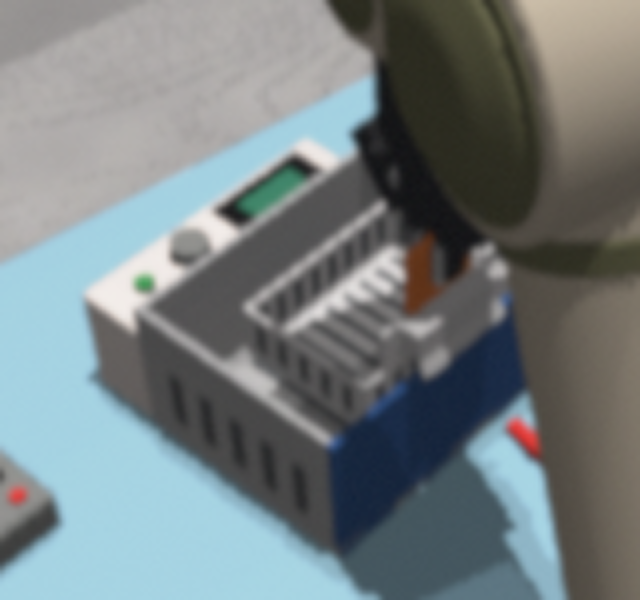

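{"api": "carry_out", "payload": {
  "plan": [
    [[0,0.01,0],[0,0,0],0.0],
    [[0,0.01,0],[0,0,0],0.0],
    [[0,0.01,0],[0,0,0],0.0],
    [[0,0.006,0],[0,0,0],0.0],
    [[0,0.004,0],[0,0,0],0.0],
    [[0,0,0],[0,0,0],0.0]
  ]
}}

```text
time_s: 8.4
position: [0.5322, 0.0172, 0.1452]
tool_rot: [[0.988, -0.0, -0.155], [0.155, 0.0, 0.988], [-0.0, -1.0, 0.0]]
ft_force: [0.3, -0.1, -4.2]
grip_width: 0.0073
```

{"api": "carry_out", "payload": {
  "plan": [
    [[0,0.002,0],[0,0,0],0.0],
    [[0,0.001,0],[0,0,0],0.0],
    [[0,0,0],[0,0,0],0.0]
  ]
}}

```text
time_s: 8.78
position: [0.5322, 0.0173, 0.1423]
tool_rot: [[0.988, 0.0, -0.155], [0.155, -0.0, 0.988], [0.0, -1.0, -0.0]]
ft_force: [0.1, -0.7, -3.3]
grip_width: 0.0074
```

{"api": "carry_out", "payload": {
  "plan": [
    [[0,0.001,0],[0,0,0],0.0],
    [[0,0.001,0],[0,0,0],0.0],
    [[0,0,0],[0,0,0],0.0]
  ]
}}

```text
time_s: 9.15
position: [0.5322, 0.0172, 0.1402]
tool_rot: [[0.988, -0.0, -0.155], [0.155, 0.0, 0.988], [-0.0, -1.0, 0.0]]
ft_force: [0.3, 0.7, -2.6]
grip_width: 0.0077
```

{"api": "carry_out", "payload": {
  "plan": [
    [[0,0.001,0],[0,0,0],0.0],
    [[0,0,0],[0,0,0],0.0]
  ]
}}

```text
time_s: 9.4
position: [0.5323, 0.0172, 0.1396]
tool_rot: [[0.988, 0.001, -0.155], [0.155, -0.0, 0.988], [0.001, -1.0, -0.0]]
ft_force: [-1.4, 1.2, 1.3]
grip_width: 0.0074
```

{"api": "carry_out", "payload": {
  "plan": [
    [[0,0,0],[0,0,0],0.012],
    [[0,0,0],[0,0,0],0.02],
    [[0,0,0],[0,0,0],0.03],
    [[0,0,0],[0,0,0],0.036],
    [[0,0,0],[0,0,0],0.036]
  ]
}}

```text
time_s: 10.02
position: [0.5323, 0.0172, 0.1393]
tool_rot: [[0.988, 0.0, -0.155], [0.155, 0.0, 0.988], [0.0, -1.0, 0.0]]
ft_force: [0.7, 0.4, -0.5]
grip_width: 0.036
```

{"api": "carry_out", "payload": {
  "plan": [
    [[0,-0.01,0],[0,0,0],0.036],
    [[0,-0.02,0],[0,0,0],0.036],
    [[0,-0.03,0],[0,0,0],0.036],
    [[0,-0.03,0],[0,0,0],0.036],
    [[0,-0.02,0],[0,0,0],0.036],
    [[0,0,0],[0,0,0],0.05]
  ]
}}

```text
time_s: 10.78
position: [0.5327, 0.0172, 0.2511]
tool_rot: [[0.988, 0.004, -0.155], [0.155, -0.001, 0.988], [0.004, -1.0, -0.001]]
ft_force: [-0.1, 0.2, -0.8]
grip_width: 0.0495
```

Run:
```python
from h import *; import pickle
s=env.observe(); d=env.get_image('wrist'); save(d,'h1w'); pickle.dump((s,d,env.outline_of('basket',d)),open('h1.pkl','wb'))
d=env.get_image('scene'); cv2.imwrite('pics/h1s.png',cv2.resize(d['image'][120:290,270:450],None,fx=4,fy=3.5,interpolation=cv2.INTER_CUBIC)[:,:,::-1])
d=env.get_image('side'); cv2.imwrite('pics/h1d.png',cv2.resize(d['image'][100:250,200:360],None,fx=4,fy=4,interpolation=cv2.INTER_CUBIC)[:,:,::-1])
r=pickle.load(open('r.pkl','rb'));b=r['bracket'];
delta(pt(b,[0,0,.28]),np.degrees(b[2])-270)
```

```text
pos [0.5319 0.0173 0.2484] yaw 8.91 F [-0.4  0.1  0.2] w 0.0501 t 10.975 tilt [-0.002 -1.     0.001]
turn_y 72.31 shift now-axes [-0.024  -0.0316  0.358 ] after turn [-0.3483 -0.0316  0.0859]
```

View pics/h1w.png

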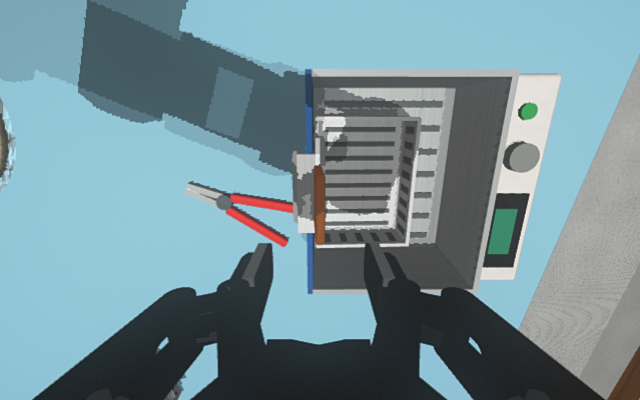

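View pics/h1s.png

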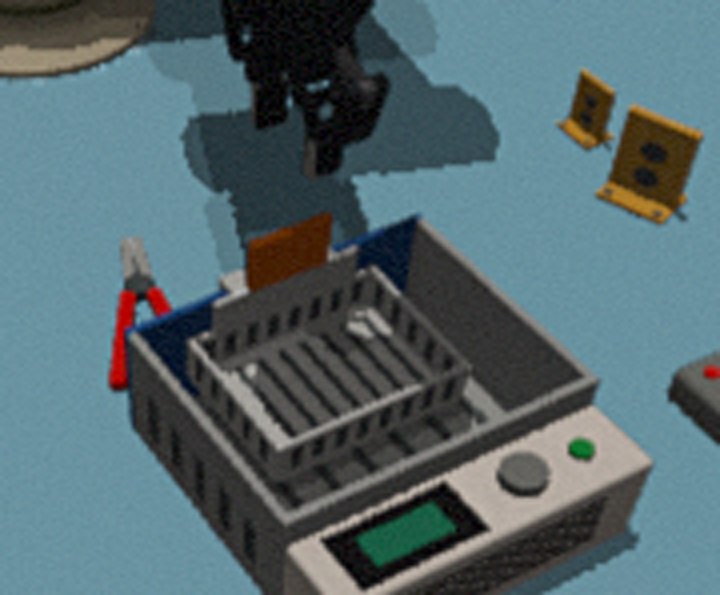

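View pics/h1d.png

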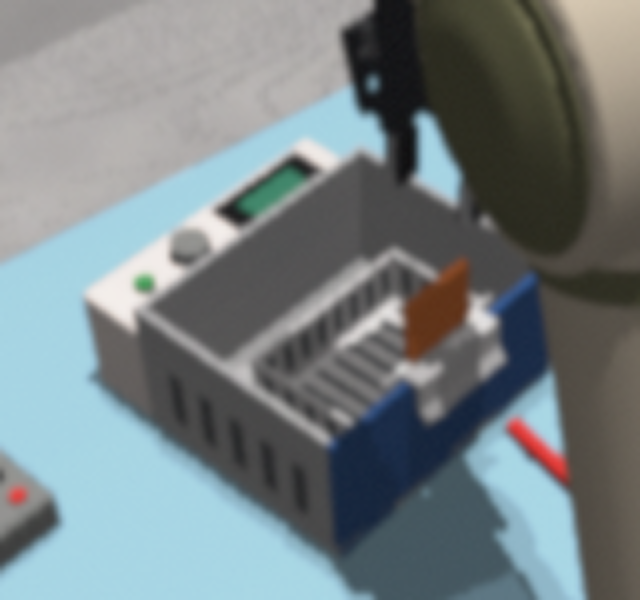

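{"api": "carry_out", "payload": {
  "plan": [
    [[0,-0.01,0],[0,10.3,0],0.05],
    [[0,-0.01,0],[0,10.3,0],0.05],
    [[0,-0.01,0],[0,10.3,0],0.05],
    [[0,0,0],[0,10.3,0],0.05],
    [[0,0,0],[0,10.3,0],0.05],
    [[0,0,0],[0,10.4,0],0.05],
    [[0,0,0],[0,10.4,0],0.05],
    [[-0.04,0,0.01],[0,0,0],0.05]
  ]
}}

```text
time_s: 11.98
position: [0.5235, 0.0564, 0.2781]
tool_rot: [[0.443, -0.002, 0.896], [-0.896, -0.0, 0.443], [-0.001, -1.0, -0.002]]
ft_force: [-0.9, 0.0, -0.5]
grip_width: 0.0496
```

{"api": "carry_out", "payload": {
  "plan": [
    [[-0.05,0,0.013],[0,0,0],0.05],
    [[-0.05,0,0.013],[0,0,0],0.05],
    [[-0.05,0,0.013],[0,0,0],0.05],
    [[-0.05,0,0.013],[0,0,0],0.05],
    [[-0.05,0,0.013],[0,0,0],0.05],
    [[-0.04,0.02,0.009],[0,0,0],0.05],
    [[-0.018,0.02,0.002],[0,0,0],0.05],
    [[0,0,0],[0,0,0],0.05]
  ]
}}

```text
time_s: 12.98
position: [0.4521, 0.3674, 0.2372]
tool_rot: [[0.45, -0.004, 0.893], [-0.893, -0.002, 0.45], [0.0, -1.0, -0.005]]
ft_force: [0.1, 0.6, -0.2]
grip_width: 0.05
```

```bash
python3 wr.py w3 bracket bracket
python3 - <<'E'
from h import *; import pickle
s,d,L=pickle.load(open('w3.pkl','rb'));c=cam(d,s);r=pickle.load(open('r.pkl','rb')); b=r['bracket']
M=max(L,key=lambda l:l['mask'].sum())
q=fit(bracket,(b[0],b[1],[b[2]]),[(M['mask'].astype(float),c,None)]); print(b,q.x,np.degrees(q.x[2]),q.fun)
r['bracket_w']=q.x; pickle.dump(r,open('r.pkl','wb'))
im=cv2.resize(d['image'],None,fx=4,fy=4,interpolation=cv2.INTER_CUBIC)
for p,col in((b,(255,0,255)),(q.x,(255,255,0))):
    R,t=Tf(p)
    for bx in bracket:
        k=np.round(proj(bx@R.T+t,c)*4+1.5).astype(int)
        for i in range(8):
            for j in (1,2,4):
                if not i&j: cv2.line(im,tuple(map(int,k[i])),tuple(map(int,k[i|j])),col,1)
y,x=map(int,M['pixel']*4 if isinstance(M['pixel'],np.ndarray) else np.array(M['pixel'])*4)
cv2.imwrite('pics/w3z.png',im[max(0,y-280):y+280,max(0,x-390):x+390,::-1])
delta(pt(q.x,[0,0,.075]),np.degrees(q.x[2])-270)
E
```

```text
[(0.85, array([232., 286.]), np.int64(650)), (0.69, array([179., 322.]), np.int64(1605))]
[ 0.45273185  0.36722828 -2.6773007 ] [ 0.45235252  0.36554065 -2.64994436] -151.83062793924057 0.06137071651090343
pos [0.4536 0.3664 0.2395] yaw -63.4 F [ 1.1 -0.1 -0.3] w 0.0496 t 13.075 tilt [ 0. -1. -0.]
turn_y -1.57 shift now-axes [ 0.0002  0.1645 -0.0015] after turn [ 0.0002  0.1645 -0.0015]
```

View pics/w3.png

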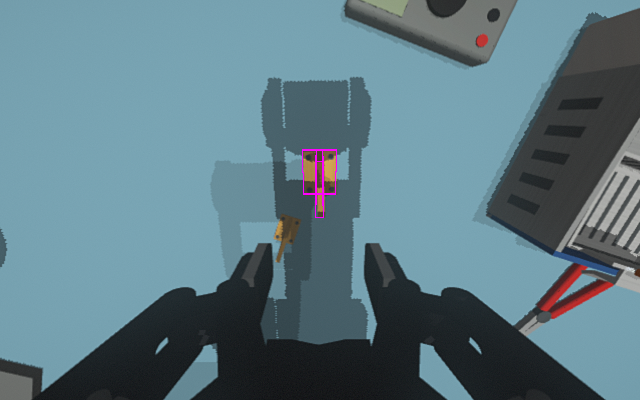

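View pics/w3z.png

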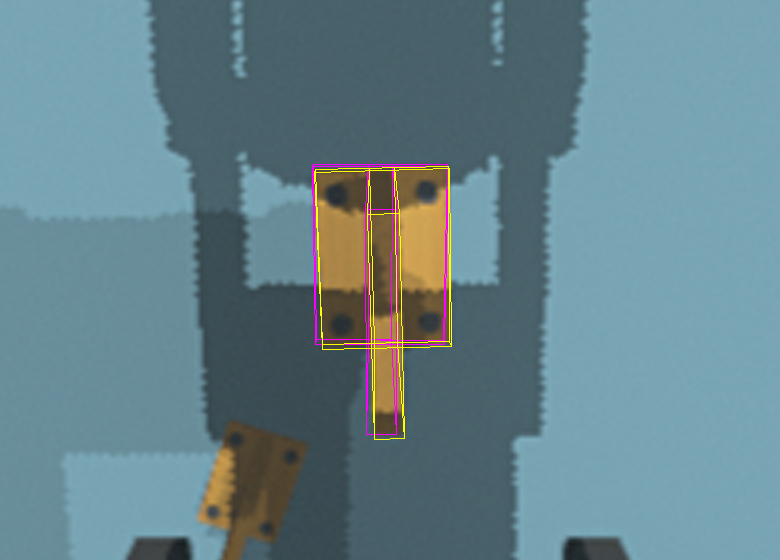

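{"api": "carry_out", "payload": {
  "plan": [
    [[0,0.03,-0.001],[0,-1.5,0],0.05],
    [[0,0.04,0],[0,0,0],0.05],
    [[0,0.04,0],[0,0,0],0.05],
    [[0,0.035,0],[0,0,0],0.05],
    [[0,0.02,0],[0,0,0],0.05],
    [[0,0.0125,0],[0,0,0],0.05],
    [[0,0,0],[0,0,0],0.05]
  ]
}}

```text
time_s: 13.95
position: [0.4528, 0.366, 0.062]
tool_rot: [[0.471, -0.0, 0.882], [-0.882, -0.0, 0.471], [0.0, -1.0, -0.0]]
ft_force: [-0.1, 1.2, 1.5]
grip_width: 0.0501
```

Run:
```python
from h import *; import pickle
r=pickle.load(open('r.pkl','rb')); q=r['bracket_w']
delta(pt(q,[0,0,.061]),np.degrees(q[2])-270)
d=env.get_image('wrist'); save(d,'w4')
```

```text
pos [0.4528 0.366  0.062 ] yaw -61.93 F [-0.1  1.2  1.5] w 0.0501 t 13.95 tilt [ 0. -1. -0.]
turn_y -0.1 shift now-axes [ 0.0002  0.001  -0.0006] after turn [ 0.0002  0.001  -0.0006]
```

View pics/w4.png

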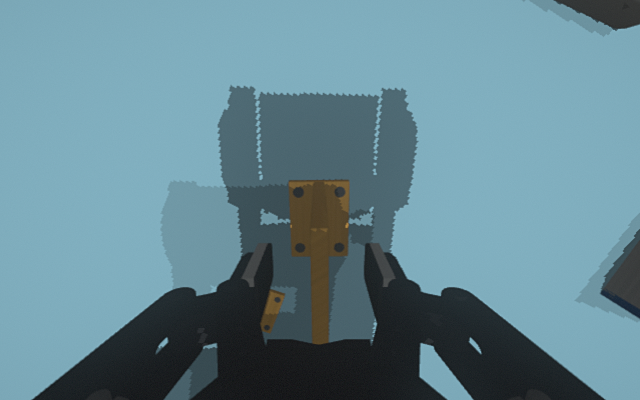

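{"api": "carry_out", "payload": {
  "plan": [
    [[0,0,0],[0,0,0],0.0],
    [[0,0,0],[0,0,0],0.0],
    [[0,0,0],[0,0,0],0.0],
    [[0,0,0],[0,0,0],0.0],
    [[0,-0.01,0],[0,0,0],0.0],
    [[0,-0.03,0],[0,0,0],0.0],
    [[0,-0.04,0],[0,0,0],0.0],
    [[0,-0.04,0],[0,0,0],0.0]
  ],
  "force": 60
}}

```text
time_s: 15.0
position: [0.452, 0.3664, 0.1832]
tool_rot: [[0.471, -0.001, 0.882], [-0.882, -0.0, 0.471], [-0.0, -1.0, -0.001]]
ft_force: [0.4, 0.6, -1.7]
grip_width: 0.007
```

Run:
```python
from h import *; import pickle
from scipy.spatial.transform import Rotation as Ro
s,d,L=pickle.load(open('h1.pkl','rb'));c=cam(d,s);r=pickle.load(open('r.pkl','rb'));D=r['dryer_w']
M=L[0]['mask'].astype(float); print([(l['conf'],l['mask'].sum()) for l in L])
def ren(p):
    R=Ro.from_euler('ZY',[p[2],p[3]]).as_matrix(); t=pt(D,[-.092+p[0],p[1],.12])-R@np.array([-.063,0,.075])
    I=np.zeros((800,1280),np.uint8)
    for b in basket:
        h=cv2.convexHull((proj(b@R.T+t,c)*2+.5).astype(np.float32)); cv2.fillConvexPoly(I,np.round(h*16).astype(np.int32),1,shift=4)
    return cv2.resize(I.astype(np.float32),(640,400),interpolation=cv2.INTER_AREA),R,t
cost=lambda p:abs(ren(p)[0]-M).sum()/M.sum()
x0=np.array([0,0,D[2],.05])
q=minimize(cost,x0,method='Nelder-Mead',options=dict(initial_simplex=x0+np.array([[0]*4,[.006,0,0,0],[0,.006,0,0],[0,0,.05,0],[0,0,0,.05]]),maxiter=300))
_,R,t=ren(q.x); print('gap x,y',q.x[:2],'yaw,pitch',np.degrees(q.x[2:]),q.fun); 
F=R@np.array([.012,0,.004])+t; print('target foot',F)
r['foot']=F;r['byaw']=q.x[2]; pickle.dump(r,open('r.pkl','wb'))
delta(F+[0,0,.061+.15],np.degrees(q.x[2])-90)
d=env.get_image('wrist'); save(d,'w5'); d=env.get_image('scene'); save(d,'s5')
```

```text
[(0.96, np.int64(14594)), (0.56, np.int64(149))]
gap x,y [0.00145337 0.00082972] yaw,pitch [8.48414682 4.03622199] 0.026055228175962723
target foot [0.59392112 0.02634238 0.04389706]
pos [0.452  0.3664 0.1832] yaw -61.88 F [ 0.4  0.6 -1.7] w 0.007 t 15.0 tilt [-0.    -1.    -0.001]
turn_y 19.63 shift now-axes [ 0.3668 -0.0717 -0.0351] after turn [ 0.3572 -0.0717  0.0902]
```

View pics/w5.png

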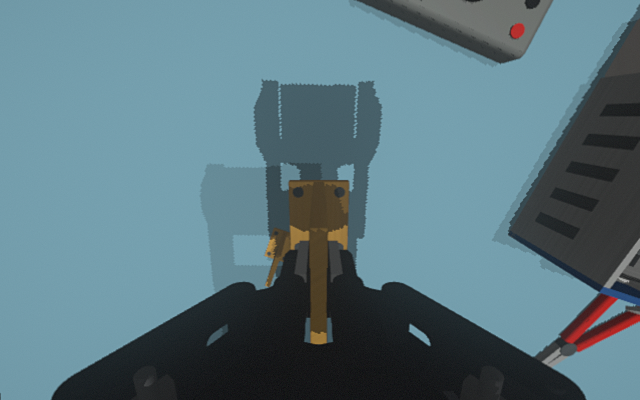

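View pics/s5.png

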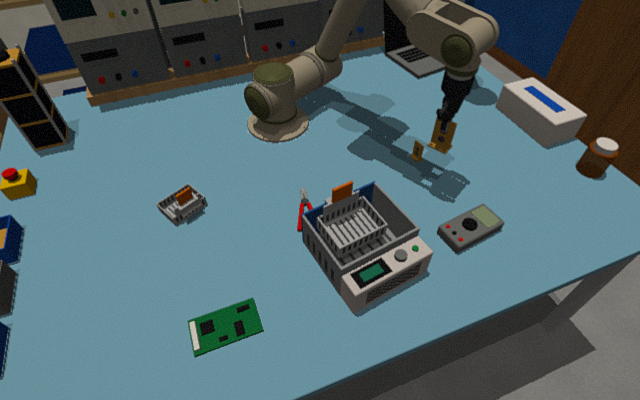

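{"api": "carry_out", "payload": {
  "plan": [
    [[0,-0.036,0],[0,0,0],0.0],
    [[0,-0.036,0],[0,9.8,0],0.0],
    [[0,0,0],[0,9.8,0],0.0],
    [[0.03,0,0.008],[0,0,0],0.0],
    [[0.045,0,0.012],[0,0,0],0.0],
    [[0.05,0,0.012],[0,0,0],0.0],
    [[0.05,0,0.012],[0,0,0],0.0],
    [[0.05,0,0.012],[0,0,0],0.0]
  ]
}}

```text
time_s: 16.1
position: [0.5411, 0.1507, 0.2529]
tool_rot: [[0.148, -0.002, 0.989], [-0.989, 0.0, 0.148], [-0.0, -1.0, -0.002]]
ft_force: [0.1, 0.2, -2.7]
grip_width: 0.0073
```

{"api": "carry_out", "payload": {
  "plan": [
    [[0.05,0,0.012],[0,0,0],0.0],
    [[0.045,0,0.012],[0,0,0],0.0],
    [[0.03,0,0.008],[0,0,0],0.0],
    [[0.007,0,0.002],[0,0,0],0.0],
    [[0,0,0],[0,0,0],0.0]
  ]
}}

```text
time_s: 16.73
position: [0.5939, 0.027, 0.2532]
tool_rot: [[0.148, -0.001, 0.989], [-0.989, 0.001, 0.148], [-0.001, -1.0, -0.001]]
ft_force: [-1.2, 0.4, -2.4]
grip_width: 0.0071
```

```bash
cat > chk.py <<'E'
from h import *; import pickle,sys
r=pickle.load(open('r.pkl','rb'))
delta(r['foot']+[0,0,.061],np.degrees(r['byaw'])-90)
n=sys.argv[1]
d=env.get_image('wrist'); save(d,n+'w')
d=env.get_image('scene'); cv2.imwrite(f'pics/{n}s.png',cv2.resize(d['image'][110:290,270:450],None,fx=4,fy=3.3,interpolation=cv2.INTER_CUBIC)[:,:,::-1])
E
python3 chk.py p1
```

```text
pos [0.5939 0.027  0.2532] yaw -81.5 F [-1.2  0.4 -2.4] w 0.0071 t 16.725 tilt [-0.001 -1.    -0.001]
turn_y 0.02 shift now-axes [ 0.0007  0.1483 -0.    ] after turn [ 0.0007  0.1483 -0.    ]
```

View pics/p1w.png

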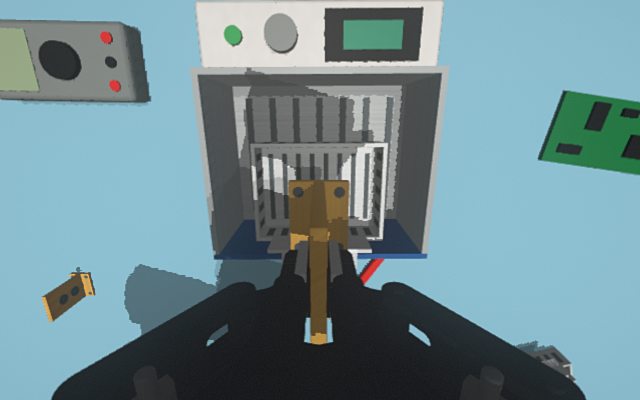

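View pics/p1s.png

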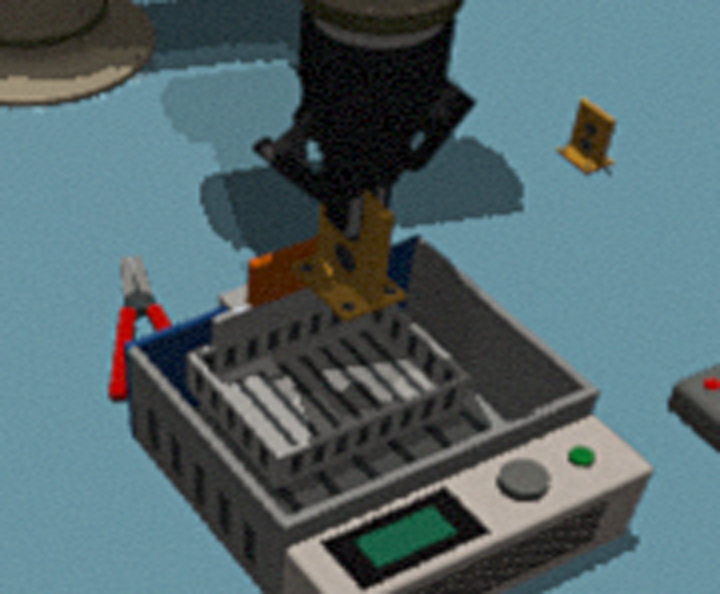

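{"api": "carry_out", "payload": {
  "plan": [
    [[0,0.02,0],[0,0,0],0.0],
    [[0,0.03,0],[0,0,0],0.0],
    [[0,0.03,0],[0,0,0],0.0],
    [[0,0.03,0],[0,0,0],0.0],
    [[0,0.015,0],[0,0,0],0.0],
    [[0,0.01,0],[0,0,0],0.0],
    [[0,0.005,0],[0,0,0],0.0],
    [[0,0,0],[0,0,0],0.0]
  ]
}}

```text
time_s: 17.82
position: [0.5944, 0.0267, 0.1142]
tool_rot: [[0.148, 0.001, 0.989], [-0.989, -0.0, 0.148], [0.0, -1.0, 0.001]]
ft_force: [0.4, -0.4, -2.5]
grip_width: 0.0069
```

```bash
python3 chk.py p2
```

```text
pos [0.5944 0.0267 0.1142] yaw -81.48 F [ 0.4 -0.4 -2.5] w 0.0069 t 17.825 tilt [ 0.    -1.     0.001]
turn_y 0.03 shift now-axes [ 0.0003  0.0093 -0.0005] after turn [ 0.0003  0.0093 -0.0005]
```

View pics/p2s.png

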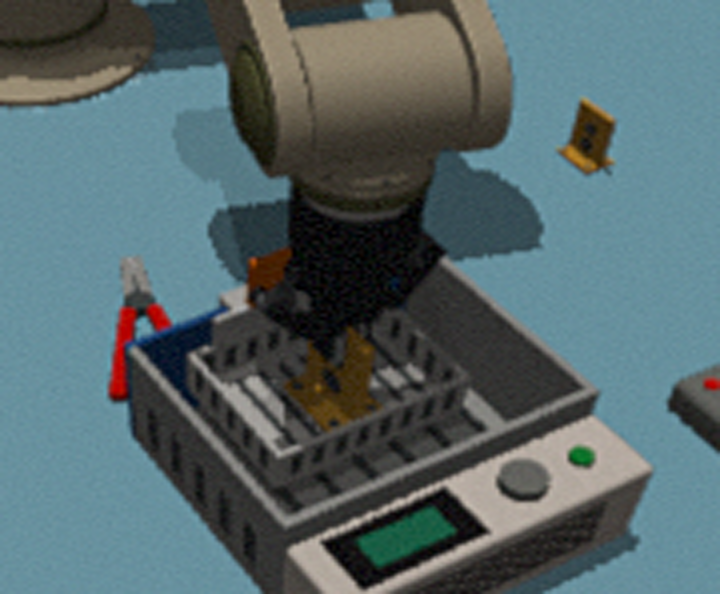

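View pics/p2w.png

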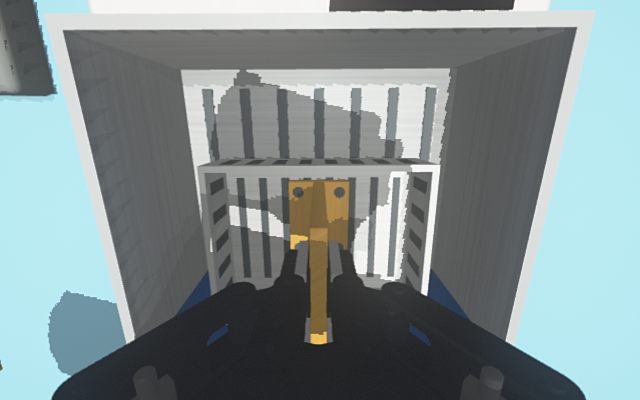

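{"api": "carry_out", "payload": {
  "plan": [
    [[0,0.003,0],[0,0,0],0.0],
    [[0,0.002,0],[0,0,0],0.0],
    [[0,0,0],[0,0,0],0.0]
  ]
}}

```text
time_s: 18.3
position: [0.5941, 0.0267, 0.1087]
tool_rot: [[0.148, -0.0, 0.989], [-0.989, 0.0, 0.148], [-0.0, -1.0, -0.0]]
ft_force: [0.6, -0.0, -2.1]
grip_width: 0.0071
```

{"api": "carry_out", "payload": {
  "plan": [
    [[0,0.001,0],[0,0,0],0.0],
    [[0,0,0],[0,0,0],0.0]
  ]
}}

```text
time_s: 18.55
position: [0.5942, 0.0267, 0.1078]
tool_rot: [[0.148, -0.0, 0.989], [-0.989, 0.0, 0.148], [-0.0, -1.0, -0.0]]
ft_force: [0.3, 0.2, -2.0]
grip_width: 0.0071
```

{"api": "carry_out", "payload": {
  "plan": [
    [[0,0.001,0],[0,0,0],0.0],
    [[0,0,0],[0,0,0],0.0]
  ]
}}

```text
time_s: 18.8
position: [0.5942, 0.0267, 0.1068]
tool_rot: [[0.148, -0.0, 0.989], [-0.989, 0.0, 0.148], [-0.0, -1.0, -0.0]]
ft_force: [-0.5, -0.2, -2.7]
grip_width: 0.0068
```

{"api": "carry_out", "payload": {
  "plan": [
    [[0,0.001,0],[0,0,0],0.0],
    [[0,0,0],[0,0,0],0.0]
  ]
}}

```text
time_s: 19.05
position: [0.5944, 0.0267, 0.1064]
tool_rot: [[0.148, 0.001, 0.989], [-0.989, -0.0, 0.148], [0.0, -1.0, 0.001]]
ft_force: [-0.5, -0.7, 4.6]
grip_width: 0.0071
```

{"api": "carry_out", "payload": {
  "plan": [
    [[0,0.001,0],[0,0,0],0.0],
    [[0,0,0],[0,0,0],0.0]
  ]
}}

```text
time_s: 19.3
position: [0.5946, 0.0267, 0.1062]
tool_rot: [[0.148, 0.002, 0.989], [-0.989, -0.0, 0.148], [0.001, -1.0, 0.002]]
ft_force: [-1.4, 1.4, 9.8]
grip_width: 0.0071
```

{"api": "carry_out", "payload": {
  "plan": [
    [[0,-0.001,0],[0,0,0],0.0],
    [[0,0,0],[0,0,0],0.012],
    [[0,0,0],[0,0,0],0.02],
    [[0,0,0],[0,0,0],0.03],
    [[0,0,0],[0,0,0],0.036],
    [[0,0,0],[0,0,0],0.036]
  ]
}}

```text
time_s: 20.05
position: [0.5942, 0.0267, 0.1058]
tool_rot: [[0.148, -0.0, 0.989], [-0.989, 0.0, 0.148], [-0.0, -1.0, -0.0]]
ft_force: [0.9, -0.5, 1.0]
grip_width: 0.0359
```

```bash
python3 chk.py p3
```

```text
pos [0.5942 0.0267 0.1058] yaw -81.49 F [ 0.9 -0.5  1. ] w 0.0359 t 20.05 tilt [-0. -1. -0.]
turn_y 0.03 shift now-axes [ 0.0003  0.0009 -0.0003] after turn [ 0.0003  0.0009 -0.0003]
```

View pics/p3w.png

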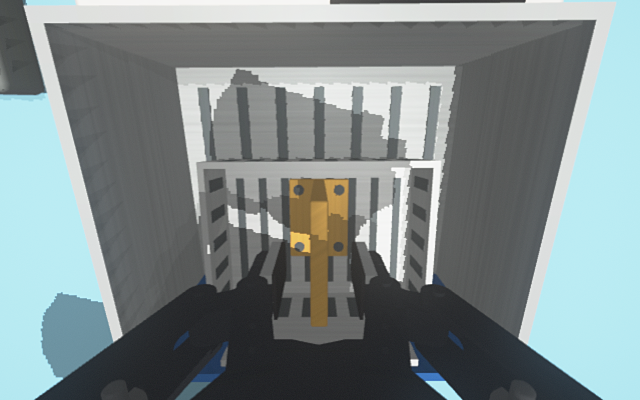

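The bracket is standing free between the open fingers. Next I retract straight up.

{"api": "carry_out", "payload": {
  "plan": [
    [[0,-0.01,0],[0,0,0],0.036],
    [[0,-0.02,0],[0,0,0],0.036],
    [[0,-0.03,0],[0,0,0],0.036],
    [[0,-0.04,0],[0,0,0],0.036],
    [[0,-0.04,0],[0,0,0],0.036],
    [[0,-0.03,0],[0,0,0],0.036],
    [[0,0,0],[0,0,0],0.036],
    [[0,0,0],[0,0,0],0.036]
  ]
}}

```text
time_s: 21.15
position: [0.5938, 0.0267, 0.2751]
tool_rot: [[0.148, -0.001, 0.989], [-0.989, 0.0, 0.148], [-0.0, -1.0, -0.001]]
ft_force: [0.7, -0.6, -0.8]
grip_width: 0.0362
```

```bash
python3 chk.py p4
python3 - <<'E'
from h import *
d=env.get_image('side'); cv2.imwrite('pics/p4d.png',cv2.resize(d['image'][100:250,200:360],None,fx=4,fy=4,interpolation=cv2.INTER_CUBIC)[:,:,::-1])
E
```

```text
pos [0.5938 0.0267 0.2751] yaw -81.49 F [ 0.7 -0.6 -0.8] w 0.0362 t 21.15 tilt [-0.    -1.    -0.001]
turn_y 0.03 shift now-axes [0.0004 0.1702 0.    ] after turn [0.0004 0.1702 0.    ]
```

View pics/p4w.png

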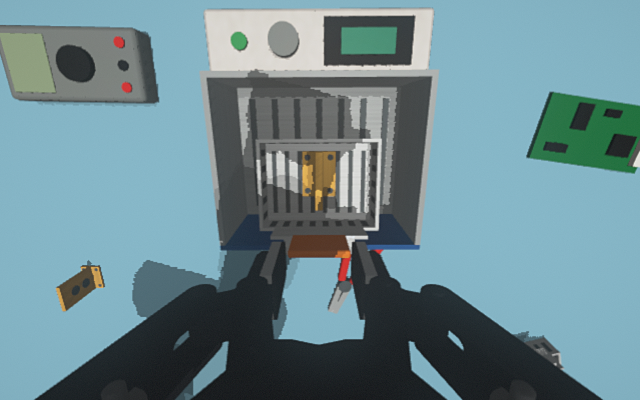

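View pics/p4s.png

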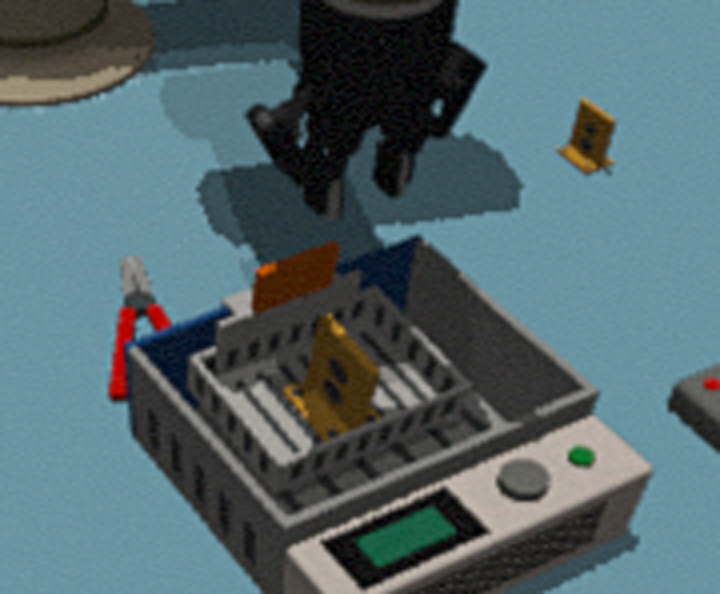

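View pics/p4d.png

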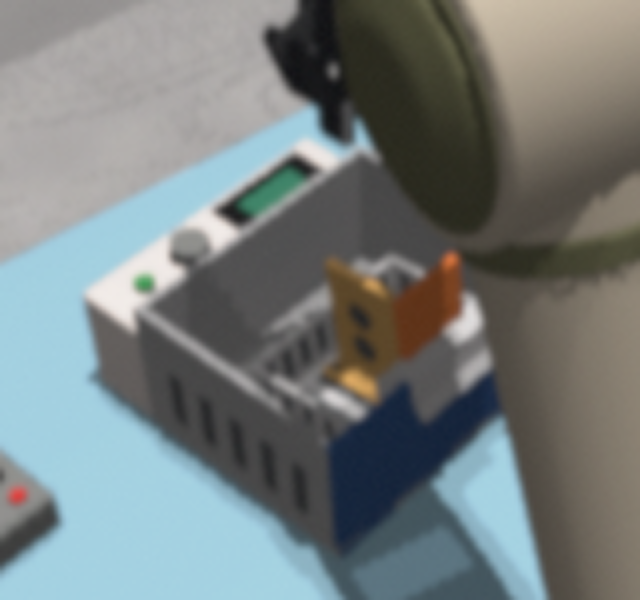

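```bash
cat > hang.py <<'E'
from h import *; import pickle
from scipy.spatial.transform import Rotation as Ro
r=pickle.load(open('r.pkl','rb'));D=r['dryer_w']
obs=[]
for n in('scene','wrist'):
    s=env.observe(); d=env.get_image(n); L=env.outline_of('basket',d); B=env.outline_of('bracket',d)
    print(n,[(round(l['conf'],2),np.round(l['pixel']),l['mask'].sum()) for l in L],[(round(l['conf'],2),np.round(l['pixel']),l['mask'].sum()) for l in B])
    m=L[0]['mask'].astype(float); ig=np.zeros_like(m)
    b=[x for x in B if x['conf']>.3 and m[cv2.dilate(x['mask'].astype(np.uint8),np.ones((5,5)))>0].sum()>20]
    for x in b: ig=np.maximum(ig,cv2.dilate(x['mask'].astype(np.uint8),np.ones((5,5))).astype(float))
    obs.append((m,cam(d,s),ig,[x['mask'] for x in b]))
def ren(p,c,m=basket):
    R=Ro.from_euler('ZYX',[p[2],p[3],p[4]]).as_matrix(); t=pt(D,[-.092+p[0],p[1],.12+p[5]])-R@np.array([-.063,0,.075])
    I=np.zeros((800,1280),np.uint8)
    for b in m:
        h=cv2.convexHull((proj(b@R.T+t,c)*2+.5).astype(np.float32)); cv2.fillConvexPoly(I,np.round(h*16).astype(np.int32),1,shift=4)
    return cv2.resize(I.astype(np.float32),(640,400),interpolation=cv2.INTER_AREA),R,t
cost=lambda p:sum((abs(ren(p,c)[0]-m)*(1-ig)).sum()/m.sum() for m,c,ig,_ in obs)
x0=np.array([0,0,D[2],.05,0,0]); st=np.diag([.006,.006,.05,.05,.04,.006])
q=minimize(cost,x0,method='Nelder-Mead',options=dict(initial_simplex=np.vstack([x0,x0+st]),maxiter=600))
q=minimize(cost,q.x,method='Nelder-Mead',options=dict(initial_simplex=np.vstack([q.x,q.x-st/2]),maxiter=600))
_,R,t=ren(q.x,obs[0][1]); print('gap x,y,z',q.x[[0,1,5]].round(4),'yaw-dryer',np.degrees(q.x[2]-D[2]).round(2),'pitch,roll',np.degrees(q.x[3:5]).round(2),q.fun)
# bracket in basket floor frame
def rb(p,c):
    Rb=R@Ro.from_euler('ZYX',p[2:5]).as_matrix(); tb=R@np.array([p[0],p[1],.004])+t
    I=np.zeros((800,1280),np.uint8)
    for b in bracket:
        h=cv2.convexHull((proj(b@Rb.T+tb,c)*2+.5).astype(np.float32)); cv2.fillConvexPoly(I,np.round(h*16).astype(np.int32),1,shift=4)
    return cv2.resize(I.astype(np.float32),(640,400),interpolation=cv2.INTER_AREA)
for k,(m,c,ig,bm) in enumerate(obs):
    if not bm: continue
    M=max(bm,key=lambda z:z.sum()).astype(float)
    f=lambda p:abs(rb(p,c)-M).sum()/M.sum()
    x0=np.array([.012,0,0,0,0]); w=minimize(f,x0,method='Nelder-Mead',options=dict(initial_simplex=np.vstack([x0,x0+np.diag([.006,.006,.1,.06,.06])]),maxiter=400))
    print('bracket',k,w.x[:2].round(4),np.degrees(w.x[2:]).round(1),w.fun, 'flat',f(np.r_[w.x[:3],0,0]))
E
python3 hang.py
```

```text
scene [(0.98, array([221., 347.]), np.int64(2724)), (0.67, array([201., 181.]), np.int64(1252))] [(0.67, array([225., 354.]), np.int64(496)), (0.53, array([151., 416.]), np.int64(185)), (0.16, array([257., 374.]), np.int64(7577))]
wrist [(0.93, array([348., 543.]), np.int64(491)), (0.83, array([197., 322.]), np.int64(11755))] [(0.94, array([174., 320.]), np.int64(1601)), (0.67, array([288.,  81.]), np.int64(1187))]
gap x,y,z [ -2.3066  13.794  -78.338 ] yaw-dryer 3884.81 pitch,roll [12141.35 12044.38] 1.9079151601065882
bracket 0 [0.012 0.   ] [0. 0. 0.] 1.0 flat 1.0
```

```bash
sed -i "s/m=L\[0\]\['mask'\]/m=max(L,key=lambda l:l['mask'].sum())['mask']/" hang.py; python3 hang.py
```

```text
scene [(0.88, array([222., 344.]), np.int64(2696)), (0.8, array([203., 184.]), np.int64(1185))] [(0.87, array([222., 354.]), np.int64(536)), (0.56, array([148., 417.]), np.int64(178))]
wrist [(0.78, array([348., 546.]), np.int64(529)), (0.66, array([201., 321.]), np.int64(11700))] [(0.92, array([285.,  82.]), np.int64(1209)), (0.71, array([175., 321.]), np.int64(1597))]
gap x,y,z [ 0.0044  0.001  -0.0018] yaw-dryer 0.7 pitch,roll [ 5.56 -0.6 ] 0.09000050724086332
bracket 0 [0.0054 0.0025] [-2.3  3.5  1.1] 0.13526119402985073 flat 0.18983208955223882
bracket 1 [ 0.0099 -0.0007] [-0.8  0.8  0.5] 0.03788353162179086 flat 0.04837194740137758
```

```bash
python3 -c "
from rig import env
print(env.observe()['time_s'],env.close_job())"
```

```text
the job is handed in; nothing more can be done
21.9 None
```

I hooked the larger basket over the blue wall, near its middle, and let go. Then I stood the larger brass bracket on its foot in the hanging basket. The job was handed in at 21.9 s, and the hand-in gave no verdict.

Both pieces were lowered until the wrist sensor showed contact (about 4 N and 10 N) and then released; neither was dropped. The gripper is clear above the well. I did not measure the multimeter, circuit board or pliers at the end, but nothing touched them, and where they show in the last pictures they look unmoved.

| Last check (fit to the camera pictures) | Measured | Limit |
|---|---|---|
| Gap across the rim (x) | +4 mm | ±10 mm |
| Gap along the rim (y) | +1 mm | ±45 mm |
| Gap height on the rim (z) | -2 mm | -4 to +7 mm |
| Basket yaw against the well | 0.7° | 8° |
| Basket tilt | 5.6° | 11° |
| Bracket from the basket centre (x, y) | about +10, 0 mm | ±40, ±55 mm |
| Bracket tilt in the basket | within about 1° | 0.12 rad (6.9°) |

- **Bracket tilt disagreement:** the bracket row is from the wrist camera. The scene camera's looser fit put the bracket at +5 mm and 3.5°, still inside the limits.
- **Basket shift:** the basket fit moved from gap x +1.5 mm and tilt 4.0° when empty to the values above once it held the bracket. I read this as it sagging a little further.
- **Failed fit:** one last-check fit picked up the small basket by mistake, so I repeated it on the right one.

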